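Fit a column in the heater jacket and make up the line couplings

TASK

The pump must be stopped while you work: push the red mushroom button on the yellow pod right down once. Then lay the steel column centred in the saddles of the heater jacket and close the orange upper shell fully onto the lower one. Next turn every coupling nut clockwise with the fingers until its white line meets the yellow mark (finger-tight, and no farther by hand), only when all are finger-tight pull each up to its stop with the wrench, lay the wrench back flat along the middle of its blue mat, and twist the red button clockwise to its stop to reset the pump, leaving the vials and flasks where they stand.

Things in the scene. Friction and masses are not known exactly. Their poses are not given: they have to be found in the camera images.
- stop_pod: Yellow pod, 90 x 90 x 45 mm, fixed to the bench, carrying the red mushroom stop button upright at its centre. Origin: centre of its underside; z up. A black line on its top runs from the button towards -x of the pod.
- stop_top (a point): Centre of the top face of the red mushroom (a disc of 44 mm diameter, 22 mm high, its top face 97 mm and its underside 75 mm above the bench when up; a black collar of 38 mm diameter and a thin stem stand under it). Moves down with the button.
- stop_press (a joint): Travel of the button in m: 0 up, 0.008 fully down. A spring of about 2 N at the top and 6 N at the bottom pushes it up again when let go; the pump stays stopped until the mushroom is twisted. It counts as pushed beyond 5.5 mm for 0.2 s.
- stop_turn (a joint): Turn of the mushroom in rad, clockwise seen from above; stop at 1.3 (white line on the mushroom over the black line of the pod = reset). Starts near 0; takes about 0.06 N m and stays where it is left. Grip it by its rim from above.
- column: Loose steel chromatography column, 150 mm long, 0.3 kg, lying on the bench: a tube of 26 mm diameter with a blue band at its middle and a hexagonal aluminium fitting, 36 mm across flats and 30 mm long, at each end (centred 60 mm from the middle). Origin: middle of the column, on its axis, 18 mm above the bench; x runs along the column. Grip the tube between the fittings.
- jacket: Column heater jacket, fixed: white lower shell 116 (x) x 200 (y) mm, an open box with a 12 mm floor and 8 mm walls to 40 mm height. Origin: centre of its underside; z up. Inside, at y = +60 and -60 mm, stand two black V saddles (22 mm wide) whose sides slope 60 degrees; the column's hexagonal fittings drop into them, the column lying along the jacket's y.
- jacket_bed (a point): Where the middle of the seated column lies: centre of the jacket, 34 mm above the bench. Axes as the jacket's. Column axis and jacket y agree either way round.
- jacket_hinge (a point): Middle of the hinge line, at the jacket's far (+x) wall, 58 mm from its centre, 40 mm above the bench; the hinge line runs along the jacket's y.
- shell_edge (a point): Middle of the outer edge of the orange upper shell's free side: 116 mm from the hinge line and, when shut, 30 mm above it (on the shell's outer face). A black tab, 60 mm wide and 10 mm thick, stands out 26 mm beyond it.
- shell (a joint): Opening of the upper shell in rad: 0 shut (edges meet), 1.9 fully open, leaning back. The shell is a shallow box 116 x 200 x 30 mm, 0.25 kg, open towards the lower shell; its hinge has friction and it stays where it is left, so it must be pushed shut (about 4 N at the free edge).
- mat: Blue mat, 120 (x) x 270 (y) x 4 mm, fixed on the bench; the wrench lies along its y. Origin: centre of its underside.
- wrench: Loose open-ended wrench, 218 mm long, 18 mm thick, 0.3 kg. Origin: on its underside, at the centre of the jaw opening (where the nut's axis goes); x points out of the mouth, the handle runs to -x as far as 200 mm, z is up. Jaw opening 39 mm wide, throat 22 mm behind the origin, mouth 18 mm ahead; head 67 mm wide, handle 22 mm wide with a red sleeve.
- wrench_grip (a point): Middle of the wrench's thickness, 95 mm behind its origin on the handle: a good place to grip, across the handle from above.
- coupling_a: Line coupling on a heavy foot (3.5 kg, stands by its weight; may be absent): foot 76 x 76 x 44 mm, steel flange of 54 mm diameter to 57 mm height, above it a brass hexagonal nut, 36 mm across flats, from 60 to 88 mm above the bench, on an upright 22 mm stub that ends at 97 mm. Origin: centre of the underside, on the nut's axis; z up. Yellow mark on flange and foot on the coupling's -x side.
- nut_a (a joint): Turn of that coupling's captive nut in rad, clockwise from above (starts 0 to 0.5; None if absent). At 0 two flats face the coupling's +x and -x. 1.95 = finger-tight, white line on the nut in line with the yellow mark (1.7 to 2.2 will do; no fingers on the coupling beyond 2.3); 2.6 = stop, tight (above 2.4 will do). Takes 0.25 N m, stays where left, does not rise or sink.
- coupling_b: Line coupling on a heavy foot (3.5 kg, stands by its weight; may be absent): foot 76 x 76 x 44 mm, steel flange of 54 mm diameter to 57 mm height, above it a brass hexagonal nut, 36 mm across flats, from 60 to 88 mm above the bench, on an upright 22 mm stub that ends at 97 mm. Origin: centre of the underside, on the nut's axis; z up. Yellow mark on flange and foot on the coupling's -x side.
- nut_b (a joint): Turn of that coupling's captive nut in rad, clockwise from above (starts 0 to 0.5; None if absent). At 0 two flats face the coupling's +x and -x. 1.95 = finger-tight, white line on the nut in line with the yellow mark (1.7 to 2.2 will do; no fingers on the coupling beyond 2.3); 2.6 = stop, tight (above 2.4 will do). Takes 0.25 N m, stays where left, does not rise or sink.
- coupling_c: Line coupling on a heavy foot (3.5 kg, stands by its weight; may be absent): foot 76 x 76 x 44 mm, steel flange of 54 mm diameter to 57 mm height, above it a brass hexagonal nut, 36 mm across flats, from 60 to 88 mm above the bench, on an upright 22 mm stub that ends at 97 mm. Origin: centre of the underside, on the nut's axis; z up. Yellow mark on flange and foot on the coupling's -x side.
- nut_c (a joint): Turn of that coupling's captive nut in rad, clockwise from above (starts 0 to 0.5; None if absent). At 0 two flats face the coupling's +x and -x. 1.95 = finger-tight, white line on the nut in line with the yellow mark (1.7 to 2.2 will do; no fingers on the coupling beyond 2.3); 2.6 = stop, tight (above 2.4 will do). Takes 0.25 N m, stays where left, does not rise or sink.
- flask_1: Amber flask, 68 mm diameter, 145 mm high, loose, not to be disturbed. Origin: centre of its underside.
- flask_2: Amber flask, 68 mm diameter, 145 mm high, loose, not to be disturbed. Origin: centre of its underside.
- vial_1: Small amber vial with black cap, 32 mm diameter, 60 mm high, loose, not to be disturbed. Origin: centre of its underside.
- vial_2: Small amber vial with blue cap, 32 mm diameter, 60 mm high, loose, not to be disturbed. Origin: centre of its underside.
Mind the look-alikes: they are no part of the job. There is more than one size of the column; the job needs the smallest.

How it is judged:
On the way, in this order (a step that is already met when the one before it is completed fails the run):
1. the red stop button has been pushed down (value of joint stop_press above 0.0055 m), for 0.2 s.
2. the column lies in the saddles and the upper shell is shut (horizontal distance between column and jacket_bed below 0.012 m and z of column in the frame of jacket_bed between -0.008 and 0.008 m and angle between the x axis of column and the y axis of jacket, either way round below 0.1 rad and value of joint shell below 0.05 rad), for 0.2 s.
3. every nut is finger-tight (value of joint nut_a between 1.7 and 2.2 rad and value of joint nut_b between 1.7 and 2.2 rad and value of joint nut_c between 1.7 and 2.2 rad), for 0.2 s.
4. every nut has been pulled up with the wrench (value of joint each of nut_a, nut_b, nut_c above 2.4 rad), for 0.2 s.
5. the red button has been twisted clockwise to reset (value of joint stop_turn above 1.1 rad), for 0.2 s.
At the end, for the whole second after the job is handed in: Nuts at 2.4 rad or more; column within 12 mm of the bed point (8 mm in height), 0.1 rad of jacket y; shell within 0.05 rad of shut; button up, twisted past 1.1 rad; wrench flat and still, grip point within 50 mm of the mat's centre, 0.4 rad of its length (all of step 2 and all of step 4 and value of joint stop_turn above 1.1 rad and value of joint stop_press below 0.003 m and horizontal distance between wrench_grip and mat below 0.05 m and height (world z) of wrench_grip below 0.022 m and angle between wrench's own z axis and vertical below 0.1 rad and angle between the x axis of wrench and the y axis of mat, either way round below 0.4 rad and linear speed of wrench below 0.02 m/s); the robot touches nothing.
It fails at once if a nut is turned by the fingers past finger-tight (fingers on a coupling beyond 2.3 rad) ((contact force between the fingers and coupling_a above 1 N and value of joint nut_a above 2.3 rad) or (contact force between the fingers and coupling_b above 1 N and value of joint nut_b above 2.3 rad) or (contact force between the fingers and coupling_c above 1 N and value of joint nut_c above 2.3 rad)).
It fails at once if the wrench is used on a nut that is not yet finger-tight (below 1.6 rad) ((contact force between wrench and coupling_a above 2 N and z of wrench in the frame of coupling_a above 0.045 m and value of joint nut_a below 1.6 rad) or (contact force between wrench and coupling_b above 2 N and z of wrench in the frame of coupling_b above 0.045 m and value of joint nut_b below 1.6 rad) or (contact force between wrench and coupling_c above 2 N and z of wrench in the frame of coupling_c above 0.045 m and value of joint nut_c below 1.6 rad)).
It fails at once if a vial or flask is displaced by more than 40 mm (distance of any of flask_1, flask_2, vial_1, vial_2 from where it was at the start of the episode above 0.04 m).
Of coupling_a, coupling_b, coupling_c only 2 to 3 are there at a start; the rules pass over those that are not, and their reading is None.
At some moment in a run one of wrench may be knocked a few centimetres aside while the robot is not near it.
Once in a run the grip may slacken for a moment while it holds something.
It also fails if it takes over 210 s, if anything falls off the work surface, if the arm or the gripper's body presses on something with over 40 N, if the wrist force passes 120 N, or if a joint passes its speed limit or range.

ROBOT

A 6-joint arm with a two-finger parallel gripper is mounted at the origin on the work surface. World frame = base frame: x ahead of the robot, y to its left, z up, the work surface at z = 0. Lengths are in m, angles in rad, forces in N, time in s.
With the tool pointing down it reaches from about 0.35 to 0.975 m from the base axis. Payload 17.4 kg.
Tool frame: the origin (TCP) lies at the very end of the fingers, on their centre line; the grasp point (between the pads) lies 19 mm behind it; z points along the fingers, y is the line along which they close (so a half turn about z gives the same grasp; the last joint's range is limited). The gripper opens to 85 mm and grips with 20 to 120 N. Pads are 22 mm wide; open, the fingers measure 114 mm over their backs; the gripper's body (76 mm by 85 mm) begins 54 mm behind the grasp point. The pads swing forward as they close: fully open they stand 13 mm farther back than shut.
Start: joints at [1.096, 0.116, 1.442, -0, 1.584, -0.038], TCP at [0.286, 0.612, 0.231] pointing down, gripper open.
Joint ranges: [-2.83, 2.83], [-0.83, 2.19], [0.07, 2.5], [-1.14, 4.28], [0.01, 3], [-2.97, 2.97]. Speed limits (rad/s): [1.89, 1.89, 2.22, 3.14, 3.14, 3.14].

INTERFACE

Orientations are given as a unit quaternion [w, x, y, z].
In Python, from bench import robot, imaging, search_frame, masks_of, spot_point gives the robot as it stands.
- The arm moves only by the shell command python3 -m crank 'ROWS' [FORCE]. ROWS is a JSON object of lists of equal length, an entry for each row: "slide": the shift along the tool's x, y, z in m, a list of three; "delta_rot": the turn, a rotation vector about the tool's x, y, z in degrees, a list of three; "gripper": the opening, from 0 (shut) to 1 (fully open). A call has 1 to 20 rows; each row shifts and turns the commanded pose from where the row before left it, along the tool's axes as they then stand; what a row does not reach is not made up. A row lasts 1/10 s, in which the tool goes at most 50 mm and 8.59 degrees, less where a joint would pass 70% of its speed; a pose out of reach is approached as far as the arm can. A call with a gripper value outside its range is refused whole. The fingers move at their own pace and stop on an object; FORCE is the grip in N (left out, the last holds). Time passes only in rows, so rows that do not move let the fingers close. It gives the time, the measured TCP pose, the force, the opening and the grip force at its end, in the units of the state.
- robot.get_obs(): the state, without advancing time (a new reading comes with each control period).
- imaging.grab_frame(name): name is "scene" or "top" or "wrist"; returns a dict with "image" (420x560x3 uint8, red, green, blue), "range_z" (420x560 float32, m along the optical axis (not along the pixel's ray), 0 where there is no reading), "camera_matrix" (3x3 intrinsics, pixels), "k1" (the pictures are not rectified: a ray, as slopes to the right and down, at radius r is drawn at 1 + k1 r^2 times it, then the intrinsics apply), "R" (3x3) and "t" (3): a world point X has camera coordinates R X + t. Camera axes: x right, y down, z forward; pixel columns grow to the right and rows downward; lengths in m; the calibration is good to about 2 mm. A picture is of the moment at which its call begins.
- robot.close_job(): hands the job in; it is judged then, once.
Trained networks look in a picture, given as the dict that the camera call returned (one of the last four; its "shot" number tells which), for a name from the list of things; names that differ only in an ending like _2 or _b are one class to them, and where a whole thing is asked for, a point or a joint stands for the part that bears it (a point fixed in the world has none). Each returns a list of dicts, best first, with "p" (0 to 1); they miss things now and then, are a little off and sometimes report something else, mostly with a low value. They report only what shows in the picture. A call takes as long as a camera call. They do not tell look-alikes from the thing itself.
- search_frame(label, picture): "box" ([left, top, right, bottom] in pixels, round what is visible of it).
- masks_of(label, picture): "mask" (420x560 bool, what is visible of it) and "box" ([left, top, right, bottom] in pixels, round what is visible of it).
- spot_point(label, picture): "at" ([column, row] in pixels: a listed point, or the origin of a listed thing).
The state is a dict: "time": time; "joint_pos": joint angles; "joint_vel": joint speeds; "effort": joint torques, N m; "tcp_pos": TCP position; "ee_rot": TCP orientation; "wrist_force": force on the tool from outside, world axes, zero at the start; "moment": the same for the moment, N m; "opening": finger opening in m; "grip_force": force on a finger pad.
Only numpy, scipy, OpenCV 4.12 (cv2) and the standard library are available. Lean on these libraries where they do the work, as an engineer would, in place of code of your own. Each camera call takes 0.05 s, during which the arm holds its last target. There are 200 camera calls.

## Working session

There is one attempt and no reset: what is moved stays moved. The work goes in short steps, Python scripts to look and compute and a shell command to move; the robot and the scene stay as the last step left them, time stands still between calls to the robot, and variables do not carry over. Pictures are saved under pics/ and viewed, at most 14 in all, crops included, and the job is handed in when it is done.

```bash
ls; mkdir -p pics
cat > h.py <<'E'
import numpy as np, cv2
from bench import robot, imaging, search_frame, masks_of, spot_point
from scipy.spatial.transform import Rotation as Ro
def ray(f,px):
    K=f["camera_matrix"];d=np.array([(px[0]-K[0,2])/K[0,0],(px[1]-K[1,2])/K[1,1]]);s=d.copy()
    for _ in range(20): s=d/(1+f["k1"]*(s@s))
    return np.array([s[0],s[1],1.])
def depthpt(f,px,z=None):
    r=ray(f,px)
    if z is None: z=f["range_z"][int(round(px[1])),int(round(px[0]))]
    return f["R"].T@(r*z-f["t"])
def atheight(f,px,h):
    c=-f["R"].T@f["t"];d=f["R"].T@ray(f,px);return c+d*(h-c[2])/d[2]
def proj(f,X):
    c=f["R"]@np.asarray(X)+f["t"];s=c[:2]/c[2];s=s*(1+f["k1"]*(s@s));K=f["camera_matrix"]
    return np.array([K[0,0]*s[0]+K[0,2],K[1,1]*s[1]+K[1,2]])
def cloud(f,mask=None):
    if mask is None: mask=np.ones(f["range_z"].shape,bool)
    v,u=np.nonzero(mask&(f["range_z"]>0));K=f["camera_matrix"]
    d=np.stack([(u-K[0,2])/K[0,0],(v-K[1,2])/K[1,1]],1);s=d.copy()
    for _ in range(20): s=d/(1+f["k1"]*(s**2).sum(1,keepdims=True))
    z=f["range_z"][v,u];P=np.c_[s*z[:,None],z]
    return (P-f["t"])@f["R"],np.c_[u,v]
def save(f,n,box=None,k=1):
    im=f["image"][:,:,::-1]
    if box: im=im[box[1]:box[3],box[0]:box[2]]
    if k!=1: im=cv2.resize(im,None,fx=k,fy=k,interpolation=cv2.INTER_CUBIC)
    cv2.imwrite("pics/"+n+".png",im)
E
python3 - <<'E'
from h import *
np.set_printoptions(precision=3,suppress=True)
fs={n:imaging.grab_frame(n) for n in("top","scene")}
for n,f in fs.items():
    save(f,n+"0",None,1.4 if n=="top" else 1.4)
    print(n,-f["R"].T@f["t"],f["camera_matrix"][0,0],f["k1"])
    for l in ["stop_pod","stop_top","column","jacket","jacket_bed","jacket_hinge","shell_edge","mat","wrench","wrench_grip","coupling_a","flask_1","vial_1"]:
        for d in spot_point(l,f)[:6]:
            if d["p"]>.2: print(n,l,round(d["p"],2),np.round(d["at"]),depthpt(f,d["at"]))
E
```

```text
pics
top [ 0.225 -0.008  1.313] 428.2928115045547 -0.03778036484001763
top stop_pod 0.79 [400. 232.] [ 0.454 -0.369  0.05 ]
top stop_top 0.62 [409. 226.] [ 0.465 -0.382  0.099]
top column 0.93 [196. 301.] [0.251 0.235 0.042]
top column 0.72 [404. 298.] [ 0.261 -0.372  0.043]
top column 0.63 [227. 233.] [0.454 0.15  0.036]
top jacket 0.77 [161. 220.] [0.5   0.36  0.011]
top jacket 0.6 [281. 223.] [ 0.493 -0.014  0.003]
top jacket_bed 0.64 [160. 217.] [0.509 0.366 0.009]
top jacket_hinge 0.48 [408. 224.] [ 0.471 -0.381  0.095]
top shell_edge 0.65 [130. 180.] [0.587 0.418 0.153]
top mat 0.58 [306. 233.] [ 0.461 -0.09   0.002]
top wrench 0.77 [278. 224.] [ 0.489 -0.004  0.003]
top wrench_grip 0.76 [309. 232.] [ 0.459 -0.1    0.02 ]
top wrench_grip 0.42 [129. 179.] [0.585 0.417 0.161]
top coupling_a 0.74 [296. 172.] [ 0.638 -0.058  0.062]
top coupling_a 0.59 [249. 170.] [0.638 0.085 0.083]
top flask_1 0.76 [221. 157.] [0.698 0.177 0.038]
top flask_1 0.23 [230. 234.] [0.452 0.142 0.026]
top vial_1 0.54 [223. 197.] [0.561 0.163 0.055]
top vial_1 0.42 [411. 201.] [ 0.557 -0.415  0.034]
scene
[... 684 characters left out ...]
   0.022]
scene wrench 0.82 [274. 236.] [ 0.487 -0.007  0.002]
scene wrench_grip 0.79 [251. 262.] [ 0.479 -0.115  0.017]
scene coupling_a 0.8 [351. 237.] [0.671 0.057 0.041]
scene coupling_a 0.62 [326. 280.] [ 0.665 -0.087  0.042]
scene coupling_a 0.6 [296. 193.] [0.477 0.139 0.027]
scene coupling_a 0.6 [251. 263.] [ 0.48  -0.114  0.015]
scene flask_1 0.96 [277. 395.] [ 0.689 -0.368  0.054]
scene flask_1 0.93 [384. 219.] [0.722 0.158 0.036]
scene vial_1 0.64 [213. 396.] [ 0.579 -0.424  0.037]
scene vial_1 0.57 [328. 206.] [0.571 0.146 0.016]
scene vial_1 0.55 [340. 148.] [0.508 0.388 0.01 ]
scene vial_1 0.47 [184. 357.] [ 0.487 -0.391  0.045]
scene vial_1 0.43 [332. 154.] [0.496 0.352 0.008]
```

View pics/top0.png

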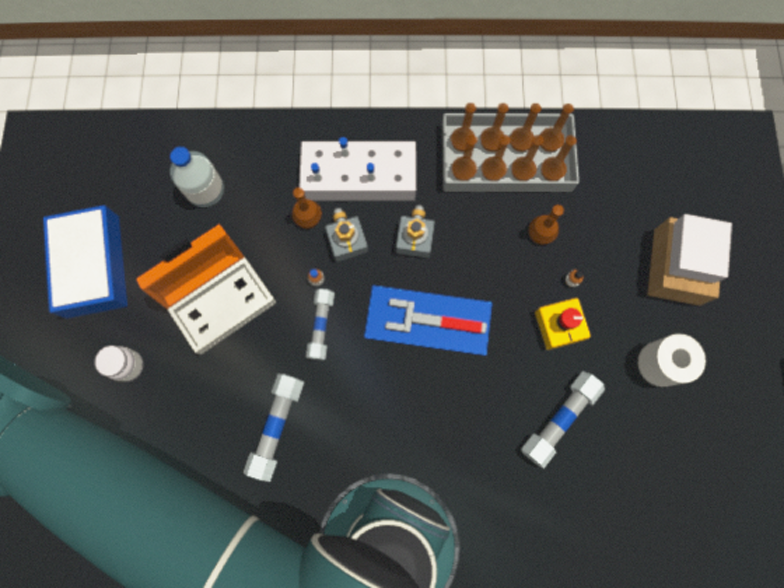

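View pics/scene0.png

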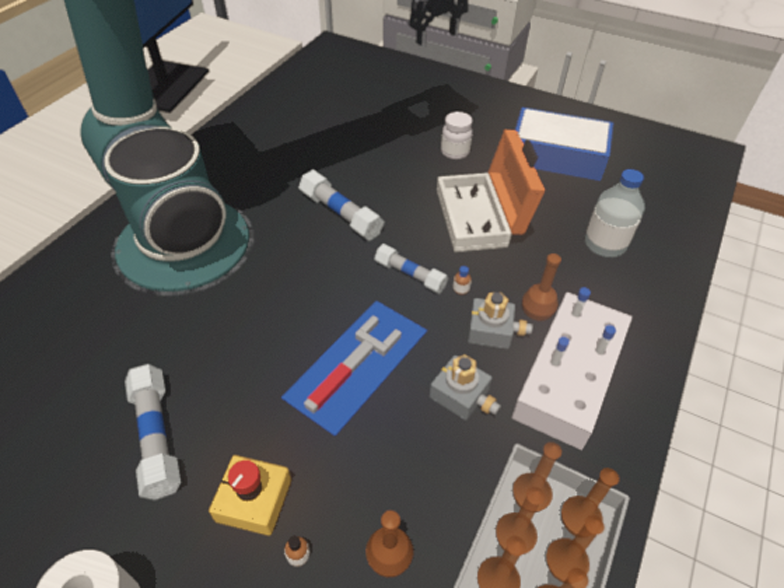

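The small column at top (229,232) is what I want. It could be confused with the two bigger columns at top (196,305) and (403,299). The other look-alikes are the rack of flasks at top (365,105), the rack of blue pins and the white bottles. Two couplings are present, at top (249,168) and (297,168). Next I measure the geometry.

Run:
```python
from h import *
np.set_printoptions(precision=3,suppress=True)
fs={n:imaging.grab_frame(n) for n in("top","scene")}
C={}
for n,f in fs.items():
    P,uv=cloud(f);C[n]=(P,f["image"][uv[:,1],uv[:,0]].astype(int))
def reg(n,c,r,z0,z1):
    P,I=C[n];m=(np.hypot(P[:,0]-c[0],P[:,1]-c[1])<r)&(P[:,2]>z0)&(P[:,2]<z1);return P[m],I[m]
def rect(p):
    (c,s,a)=cv2.minAreaRect(p[:,:2].astype(np.float32));return np.round(c,3),np.round(s,3),round(a,1)
for n in C:
    print("==",n)
    for nm,c in dict(small=(.454,.15),big1=(.255,.22),big2=(.26,-.37)).items():
        p,_=reg(n,c,.10 if nm=="small" else .14,.012,.06)
        if nm=="small": p=p[np.hypot(p[:,0]-.56,p[:,1]-.155)>.028]
        q=p[p[:,2]>np.percentile(p[:,2],60)]
        print(nm,rect(p),"top z",np.percentile(p[:,2],[50,90,98]))
    p,I=reg(n,(.47,-.38),.09,.035,.055); y=(I[:,0]>140)&(I[:,1]>110)&(I[:,2]<90); print("pod",rect(p[y]),np.median(p[y,2]))
    p,I=reg(n,(.465,-.375),.06,.08,.115); print("mush",rect(p),np.median(p[:,2]))
    for c in[(.655,.07),(.66,-.07)]:
        p,I=reg(n,c,.06,.038,.05); print("foot",rect(p),np.median(p[:,2]))
        p,I=reg(n,c,.06,.078,.092); print("nut",rect(p),np.median(p[:,2]))
        p,I=reg(n,c,.06,.092,.11); print("stub",len(p),p.mean(0) if len(p) else 0)
    p,I=reg(n,(.46,-.09),.2,-.004,.012); b=(I[:,2]>110)&(I[:,0]<90); print("mat",rect(p[b]),np.median(p[b,2]))
    p,I=reg(n,(.46,-.09),.15,.014,.035); print("wrench",rect(p),np.median(p[:,2]))
    rd=(I[:,0]>140)&(I[:,1]<80); print(" sleeve",rect(p[rd]))
    p,I=reg(n,(.50,.36),.14,.03,.045); w=(I.min(1)>130); print("jacket rim",rect(p[w]),np.median(p[w,2]))
    p,I=reg(n,(.55,.4),.2,.05,.3); o=(I[:,0]>150)&(I[:,2]<80); print("shell",rect(p[o]),p[o].min(0),p[o].max(0))
    for nm,c in dict(v1=(.565,.155),v2=(.565,-.42),f1=(.71,.17),f2=(.69,-.36)).items():
        p,_=reg(n,c,.05,.03,.16);print(nm,rect(p),p[:,2].max())
print(robot.get_obs()["tcp_pos"],robot.get_obs()["ee_rot"])
```

```text
== top
small (array([0.461, 0.148]), array([0.042, 0.151]), 83.7) top z [0.03  0.037 0.04 ]
big1 (array([0.242, 0.239]), array([0.06 , 0.214]), 72.1) top z [0.043 0.052 0.055]
big2 (array([ 0.259, -0.371]), array([0.061, 0.217]), 49.1) top z [0.043 0.053 0.055]
pod (array([ 0.462, -0.382]), array([0.09 , 0.093]), 14.8) 0.04456596391704085
mush (array([ 0.462, -0.38 ]), array([0.042, 0.042]), 59.9) 0.09631186672527856
foot (array([0.656, 0.092]), array([0.08 , 0.075]), 18.1) 0.04368870143820976
nut (array([0.655, 0.091]), array([0.037, 0.039]), 12.7) 0.08741542915714068
stub 43 [0.657 0.092 0.097]
foot (array([ 0.67 , -0.063]), array([0.076, 0.094]), 81.2) 0.043498908343973824
nut (array([ 0.662, -0.062]), array([0.038, 0.038]), 57.2) 0.0871711413372595
stub 49 [ 0.661 -0.062  0.096]
mat (array([ 0.477, -0.09 ]), array([0.273, 0.124]), 81.9) 0.0036207921663209165
wrench (array([ 0.481, -0.096]), array([0.075, 0.24 ]), 0.6) 0.0213961038229575
 sleeve (array([ 0.462, -0.16 ]), array([0.084, 0.023]), 80.8)
jacket rim (array([0.503, 0.366]), array([0.121, 0.201]), 35.9) 0.0394028049797542
[... 1261 characters left out ...]
.0024262933900884363
wrench (array([ 0.469, -0.108]), array([0.218, 0.07 ]), 79.9) 0.020208437409739162
 sleeve (array([ 0.464, -0.16 ]), array([0.086, 0.022]), 81.3)
jacket rim (array([0.503, 0.365]), array([0.12 , 0.207]), 35.8) 0.03696469226315533
shell (array([0.573, 0.414]), array([0.045, 0.206]), 35.8) [0.497 0.321 0.05 ] [0.647 0.495 0.154]
v1 (array([0.551, 0.151]), array([0.068, 0.031]), 25.0) 0.0603462685126377
v2 (array([ 0.55 , -0.419]), array([0.067, 0.03 ]), 5.8) 0.06134343454661604
f1 (array([0.715, 0.164]), array([0.092, 0.056]), 68.0) 0.14449679045077846
f2 (array([ 0.683, -0.359]), array([0.059, 0.051]), 26.8) 0.1453441602772294
[0.286 0.612 0.231] [0.    0.217 0.976 0.   ]
```

```bash
cat >> h.py <<'E'
np.set_printoptions(precision=4,suppress=True)
def tool():
    o=robot.get_obs();q=o["ee_rot"];return np.array(o["tcp_pos"]),Ro.from_quat([q[1],q[2],q[3],q[0]]),o
def plan(*wps):
    """wps: (x,y,z,ydeg or None); prints tool-axis slide from one to the next, then the turn (done after the slide)"""
    p,R,o=tool();M=R.as_matrix();ya=np.degrees(np.arctan2(M[1,1],M[0,1]))
    print("t",round(o["time"],1),"tcp",p,"yaxis",round(ya,2),"tilt z",M[:,2],"j",np.round(o["joint_pos"],2),"open",round(o["opening"],4),"F",o["wrist_force"])
    for w in wps:
        tgt=np.array(w[:3]);d=R.as_matrix().T@(tgt-p);s="slide %s mm"%np.round(d*1000,1)
        p=tgt
        if w[3] is not None:
            M=R.as_matrix();cur=np.arctan2(M[1,1],M[0,1]);a=np.radians(w[3]);y=np.array([np.cos(a),np.sin(a),0]);z=np.array([0,0,-1.]);x=np.cross(y,z)
            T=Ro.from_matrix(np.c_[x,y,z]);s+="  then turn %s deg"%np.round((R.inv()*T).as_rotvec(degrees=True),2);R=T
        print(s)
E
python3 - <<'E'
from h import *
plan((.5,.3,.25,None),(.55,-.05,.25,None),(.463,-.3815,.2,None),(.463,-.3815,.105,None),(.463,-.3815,.0895,None))
E
```

```text
t 1.5 tcp [0.2856 0.6116 0.2313] yaxis 64.98 tilt z [ 0.  0. -1.] j [ 1.1   0.12  1.44  0.    1.58 -0.04] open 0.0856 F [-0.3352  0.5421 -0.4104]
slide [-326.1 -191.7  -18.7] mm
slide [-193.4 -296.    -0. ] mm
slide [ -61.4 -337.2   50. ] mm
slide [ 0. -0. 95.] mm
slide [ 0.  -0.  15.5] mm
```

```bash
python3 -m crank '{"slide":[[-0.0362,-0.0213,-0.0021],[-0.0362,-0.0213,-0.0021],[-0.0362,-0.0213,-0.0021],[-0.0362,-0.0213,-0.0021],[-0.0362,-0.0213,-0.0021],[-0.0362,-0.0213,-0.0021],[-0.0362,-0.0213,-0.0021],[-0.0362,-0.0213,-0.0021],[-0.0362,-0.0213,-0.0021],[-0.0215,-0.0329,0],[-0.0215,-0.0329,0],[-0.0215,-0.0329,0],[-0.0215,-0.0329,0],[-0.0215,-0.0329,0],[-0.0215,-0.0329,0],[-0.0215,-0.0329,0],[-0.0215,-0.0329,0],[-0.0215,-0.0329,0]],"delta_rot":[[0,0,0],[0,0,0],[0,0,0],[0,0,0],[0,0,0],[0,0,0],[0,0,0],[0,0,0],[0,0,0],[0,0,0],[0,0,0],[0,0,0],[0,0,0],[0,0,0],[0,0,0],[0,0,0],[0,0,0],[0,0,0]],"gripper":[0,0,0,0,0,0,0,0,0,0,0,0,0,0,0,0,0,0]}'
python3 - <<'E'
from h import *
plan((.463,-.3815,.2,None),(.463,-.3815,.105,None),(.463,-.3815,.0895,None))
f=imaging.grab_frame("wrist");save(f,"w1")
print(-f["R"].T@f["t"],f["R"])
E
```

```text
time: 3.3
tcp_pos: [0.5497, -0.0517, 0.2505]
ee_rot: [0.0, 0.217, 0.976, 0.0]
wrist_force: [1.0, 0.2, 0.1]
opening: 0.0003
grip_force: 0.0
t 3.3 tcp [ 0.5497 -0.0517  0.2505] yaxis 64.97 tilt z [ 0.0005 -0.0001 -1.    ] j [-0.14 -0.16  1.68 -0.    1.62 -1.27] open 0.0003 F [0.967  0.1884 0.0566]
slide [ -60.9 -335.5   50.4] mm
slide [ 0.1 -0.  95. ] mm
slide [ 0.  -0.  15.5] mm
[ 0.4902 -0.023   0.3932] [[ 0.4244  0.9055 -0.001 ]
 [ 0.8728 -0.4089  0.2664]
 [ 0.2409 -0.1139 -0.9638]]
```

Moves track well. Now to the button.

```bash
python3 -m crank '{"slide":[[-0.0061,-0.0336,0.005],[-0.0061,-0.0336,0.005],[-0.0061,-0.0336,0.005],[-0.0061,-0.0336,0.005],[-0.0061,-0.0336,0.005],[-0.0061,-0.0336,0.005],[-0.0061,-0.0336,0.005],[-0.0061,-0.0336,0.005],[-0.0061,-0.0336,0.005],[-0.0061,-0.0336,0.005],[0,0,0.03],[0,0,0.03],[0,0,0.02],[0,0,0]],"delta_rot":[[0,0,0],[0,0,0],[0,0,0],[0,0,0],[0,0,0],[0,0,0],[0,0,0],[0,0,0],[0,0,0],[0,0,0],[0,0,0],[0,0,0],[0,0,0],[0,0,0]],"gripper":[0,0,0,0,0,0,0,0,0,0,0,0,0,0]}'
python3 - <<'E'
from h import *
plan((.463,-.3815,.0895,None))
f=imaging.grab_frame("wrist");save(f,"w2")
E
```

```text
time: 4.75
tcp_pos: [0.4619, -0.3795, 0.1172]
ee_rot: [-0.002, 0.217, 0.976, 0.001]
wrist_force: [0.6, 0.9, -0.1]
opening: -0.0002
grip_force: 0.0
t 4.8 tcp [ 0.4619 -0.3795  0.1172] yaxis 64.96 tilt z [-0.0033  0.003  -1.    ] j [-0.73  0.01  1.74  0.    1.4  -1.86] open -0.0002 F [ 0.6146  0.8874 -0.1426]
slide [-2.  -1.4 27.7] mm
```

View pics/w2.png

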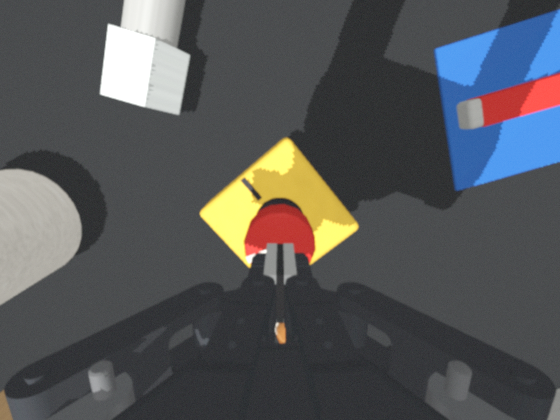

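The closed finger tips are over the red mushroom (280,240). The pod's black line is at (250,188) and the mushroom's white line starts at (257,257). Push down now.

```bash
python3 -m crank '{"slide":[[-0.002,-0.0014,0.015],[0,0,0.005],[0,0,0.004],[0,0,0.004],[0,0,0],[0,0,0],[0,0,0],[0,0,0],[0,0,0]],"delta_rot":[[0,0,0],[0,0,0],[0,0,0],[0,0,0],[0,0,0],[0,0,0],[0,0,0],[0,0,0],[0,0,0]],"gripper":[0,0,0,0,0,0,0,0,0]}'
```

```text
time: 5.7
tcp_pos: [0.4642, -0.3825, 0.0925]
ee_rot: [0.0, 0.217, 0.976, -0.0]
wrist_force: [-0.4, 1.5, 3.9]
opening: -0.0002
grip_force: 1.7
```

```bash
python3 -m crank '{"slide":[[0,0,0.002],[0,0,0.0015],[0,0,0],[0,0,0],[0,0,0],[0,0,0]],"delta_rot":[[0,0,0],[0,0,0],[0,0,0],[0,0,0],[0,0,0],[0,0,0]],"gripper":[0,0,0,0,0,0]}'
```

```text
time: 6.3
tcp_pos: [0.4642, -0.3825, 0.089]
ee_rot: [0.0, 0.217, 0.976, -0.0]
wrist_force: [-0.9, 1.7, 7.5]
opening: 0.0001
grip_force: 3.5
```

Run:
```python
from h import *
plan((.464,-.3825,.22,None),(.461,.148,.2,83.7))
```

```text
t 6.3 tcp [ 0.4642 -0.3825  0.089 ] yaxis 64.97 tilt z [ 0.0004 -0.0003 -1.    ] j [-0.73  0.03  1.77  0.    1.34 -1.87] open 0.0001 F [-0.946   1.6946  7.5392]
slide [   0.2   -0.1 -131. ] mm
slide [227.1 479.4  19.8] mm  then turn [ -0.01   0.03 -18.73] deg
```

```bash
python3 -m crank '{"slide":[[0,0,-0.035],[0,0,-0.035],[0,0,-0.035],[0,0,-0.025],[0.019,0.04,0.002],[0.019,0.04,0.002],[0.019,0.04,0.002],[0.019,0.04,0.002],[0.019,0.04,0.002],[0.019,0.04,0.002],[0.019,0.04,0.002],[0.019,0.04,0.002],[0.019,0.04,0.002],[0.019,0.04,0.002],[0.019,0.04,0],[0.018,0.039,0],[0,0,0],[0,0,0],[0,0,0]],"delta_rot":[[0,0,0],[0,0,0],[0,0,0],[0,0,0],[0,0,0],[0,0,0],[0,0,0],[0,0,0],[0,0,0],[0,0,0],[0,0,0],[0,0,0],[0,0,0],[0,0,0],[0,0,0],[0,0,0],[0,0,-6.2],[0,0,-6.2],[0,0,-6.3]],"gripper":[0,0,0,0,0.5,0.5,0.5,0.7,0.7,0.7,0.7,0.7,0.7,0.7,0.7,0.7,0.7,0.7,0.7]}'
python3 - <<'E'
from h import *
f=imaging.grab_frame("wrist");save(f,"w3")
for d in spot_point("column",f)[:3]: print(d["p"],d["at"],depthpt(f,d["at"]))
P,uv=cloud(f);m=(np.hypot(P[:,0]-.461,P[:,1]-.148)<.1)&(P[:,2]>.012)&(P[:,2]<.06)&(np.hypot(P[:,0]-.56,P[:,1]-.155)>.028)
(c,s,a)=cv2.minAreaRect(P[m][:,:2].astype(np.float32));print(c,s,a,np.percentile(P[m][:,2],[50,95]))
plan((.461,.148,.06,83.7))
E
```

```text
time: 8.2
tcp_pos: [0.4608, 0.1481, 0.1981]
ee_rot: [-0.0, 0.052, 0.999, -0.0]
wrist_force: [0.2, -1.1, -0.1]
opening: 0.0595
grip_force: 0.0
0.9 [281.5, 193.3] [0.4626 0.1496 0.0325]
(0.46375560760498047, 0.14990165829658508) (0.04160953313112259, 0.14931441843509674) 83.32498931884766 [0.0306 0.0369]
t 8.3 tcp [0.4609 0.1477 0.1982] yaxis 83.8 tilt z [-0.0006 -0.0002 -1.    ] j [ 0.26 -0.3   1.88 -0.    1.56 -1.21] open 0.0597 F [-0.5701  0.3434 -0.3384]
slide [ -0.1   0.3 138.2] mm  then turn [-0.02 -0.03  0.1 ] deg
```

View pics/w3.png

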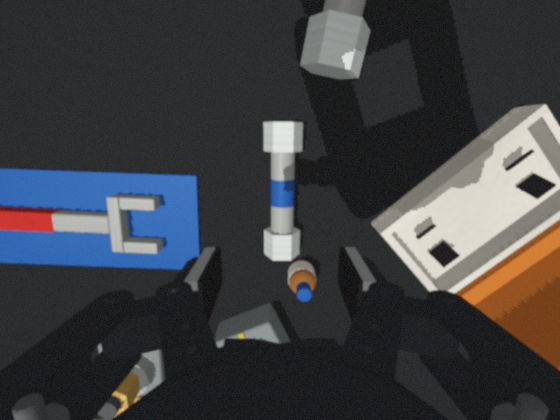

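Column at (282,193), length 149 mm, so it is the small one. The vial at (301,278) is clear of the fingers. Descend and grip.

```bash
python3 -m crank '{"slide":[[-0.001,0.0013,0.04],[0,0,0.04],[0,0,0.04],[0,0,0.03],[0,0,0.02],[0,0,0.012],[0,0,0.01],[0,0,0],[0,0,0],[0,0,0],[0,0,0],[0,0,0],[0,0,0],[0,0,-0.015],[0,0,-0.03],[0,0,-0.03],[0,0,-0.03],[0,0,0]],"delta_rot":[[0,0,0],[0,0,0],[0,0,0],[0,0,0],[0,0,0],[0,0,0],[0,0,0],[0,0,0],[0,0,0],[0,0,0],[0,0,0],[0,0,0],[0,0,0],[0,0,0],[0,0,0],[0,0,0],[0,0,0],[0,0,0]],"gripper":[0.62,0.62,0.62,0.62,0.62,0.62,0.62,0.62,0.1,0.1,0.1,0.1,0.1,0.1,0.1,0.1,0.1,0.1]}' 60
python3 - <<'E'
from h import *
f=imaging.grab_frame("top");g=imaging.grab_frame("wrist")
d=spot_point("jacket_bed",g)
for x in d[:2]: print(x["p"],x["at"],atheight(g,x["at"],.034))
P,uv=cloud(g);
I=g["image"][uv[:,1],uv[:,0]];m=(np.hypot(P[:,0]-.503,P[:,1]-.3655)<.14)&(P[:,2]>.03)&(P[:,2]<.046)&(I.min(1)>110)
if m.sum()>50: print(cv2.minAreaRect(P[m][:,:2].astype(np.float32)))
plan((.503,.3655,.11,35.9))
E
```

```text
time: 10.1
tcp_pos: [0.4638, 0.1492, 0.1172]
ee_rot: [0.003, 0.055, 0.998, 0.001]
wrist_force: [1.5, 0.3, -3.9]
opening: 0.0239
grip_force: 59.9
0.88 [550.2, 237.3] [0.5077 0.3662 0.034 ]
0.48 [103.7, 244.0] [0.4727 0.0032 0.034 ]
((0.5222992300987244, 0.3426806628704071), (0.11987964808940887, 0.1402709186077118), 35.45576095581055)
t 10.2 tcp [0.4619 0.1487 0.1115] yaxis 83.67 tilt z [-0.0002 -0.0001 -1.    ] j [ 0.26 -0.25  1.99 -0.    1.41 -1.2 ] open 0.0239 F [ 0.3243 -0.3031 -3.4698]
slide [-17.  220.    1.5] mm  then turn [-0.01 -0.01 47.77] deg
```

```bash
python3 -m crank '{"slide":[[0,0,0],[0,0,0],[0,0,0],[0,0,0],[0,0,0],[0,0,0],[0,0,0],[0.0253,0.0267,0],[0.0253,0.0267,0],[0.0253,0.0267,0],[0.0253,0.0267,0],[0.0253,0.0267,0],[0.0253,0.0267,0],[0,0,0],[0,0,0]],"delta_rot":[[0,0,8],[0,0,8],[0,0,8],[0,0,8],[0,0,8],[0,0,7.7],[0,0,0],[0,0,0],[0,0,0],[0,0,0],[0,0,0],[0,0,0],[0,0,0],[0,0,0],[0,0,0]],"gripper":[0.1,0.1,0.1,0.1,0.1,0.1,0.1,0.1,0.1,0.1,0.1,0.1,0.1,0.1,0.1]}' 80
python3 - <<'E'
from h import *
f=imaging.grab_frame("top");g=imaging.grab_frame("wrist");save(g,"w4")
P,uv=cloud(g);I=g["image"][uv[:,1],uv[:,0]].astype(int)
c=np.array([.503,.3655])
m=(np.hypot(P[:,0]-c[0],P[:,1]-c[1])<.14)&(P[:,2]>.034)&(P[:,2]<.044)&(I.min(1)>110)
print("rim",m.sum(),cv2.minAreaRect(P[m][:,:2].astype(np.float32)))
m=(np.hypot(P[:,0]-c[0],P[:,1]-c[1])<.11)&(P[:,2]>.10)&(P[:,2]<.16)&(I.min(1)>110)
print("col",m.sum(),cv2.minAreaRect(P[m][:,:2].astype(np.float32)),np.percentile(P[m][:,2],[5,50,95]))
plan((.503,.3655,.11,35.9))
E
```

```text
time: 11.75
tcp_pos: [0.5021, 0.366, 0.1103]
ee_rot: [-0.001, 0.452, 0.892, -0.001]
wrist_force: [-0.4, -0.3, -2.3]
opening: 0.0234
grip_force: 81.3
rim 7488 ((0.5043067336082458, 0.367036908864975), (0.11696112900972366, 0.20000606775283813), 35.776981353759766)
col 13067 ((0.4951336681842804, 0.37856197357177734), (0.05362597852945328, 0.12054681777954102), 36.219017028808594) [0.1237 0.1336 0.1397]
t 11.8 tcp [0.5024 0.365  0.1111] yaxis 36.07 tilt z [-0.0009 -0.0008 -1.    ] j [ 0.59  0.06  1.7  -0.    1.38 -0.04] open 0.0233 F [ 0.2568 -0.6577 -2.5957]
slide [0.  0.8 1.1] mm  then turn [-0.07  0.01  0.17] deg
```

View pics/w4.png

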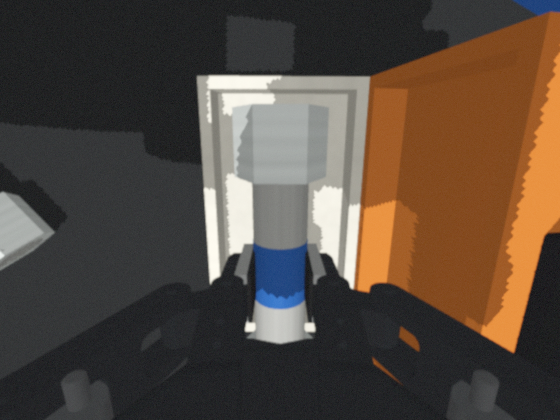

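The column hangs along the jacket, fitting at (280,140), blue band between the fingers, shell clear on the right. Its end is 75.6 mm from the TCP, so it is centred. Lowering it.

```bash
python3 -m crank '{"slide":[[0.0005,0.0027,0],[0,0,0.03],[0,0,0.025],[0,0,0.012],[0,0,0.008],[0,0,0.005],[0,0,0.004],[0,0,0.003],[0,0,0],[0,0,0]],"delta_rot":[[0,0,0],[0,0,0],[0,0,0],[0,0,0],[0,0,0],[0,0,0],[0,0,0],[0,0,0],[0,0,0],[0,0,0]],"gripper":[0.1,0.1,0.1,0.1,0.1,0.1,0.1,0.1,0.1,0.1]}'
```

```text
time: 12.85
tcp_pos: [0.5049, 0.3678, 0.0277]
ee_rot: [0.0, 0.454, 0.891, 0.0]
wrist_force: [-14.0, -11.1, 21.4]
opening: 0.0234
grip_force: 84.2
```

```bash
python3 -m crank '{"slide":[[0,-0.0015,0],[0,-0.0015,0],[0,0,0],[0,0,0]],"delta_rot":[[0,0,0],[0,0,0],[0,0,0],[0,0,0]],"gripper":[0.1,0.1,0.1,0.1]}'
```

```text
time: 13.25
tcp_pos: [0.5027, 0.3664, 0.0255]
ee_rot: [0.0, 0.454, 0.891, 0.001]
wrist_force: [2.7, 2.2, 4.5]
opening: 0.0234
grip_force: 82.2
```

```bash
python3 -m crank '{"slide":[[0,0.0005,0.002],[0,0,0.0015],[0,0,0],[0,0,0],[0,0,0]],"delta_rot":[[0,0,0],[0,0,0],[0,0,0],[0,0,0],[0,0,0]],"gripper":[0.1,0.1,0.1,0.1,0.1]}'
```

```text
time: 13.75
tcp_pos: [0.5033, 0.3668, 0.0243]
ee_rot: [0.001, 0.454, 0.891, 0.001]
wrist_force: [-9.8, -6.3, 31.4]
opening: 0.0232
grip_force: 85.3
```

```bash
python3 -m crank '{"slide":[[0,-0.0005,-0.001],[0,0,0],[0,0,0],[0,0,0],[0,0,0],[0,0,-0.03],[0,0,-0.04],[0,0,-0.04],[0,0,-0.04],[-0.02,0,-0.03],[-0.03,0,0],[-0.03,0,0],[0,0,0]],"delta_rot":[[0,0,0],[0,0,0],[0,0,0],[0,0,0],[0,0,0],[0,0,0],[0,0,0],[0,0,0],[0,0,0],[0,0,0],[0,0,0],[0,0,0],[0,0,0]],"gripper":[0.1,0.5,0.6,0.6,0.6,0.6,0.6,0.6,0.6,0.6,0.6,0.6,0.6]}'
python3 - <<'E'
from h import *
fs=[imaging.grab_frame("scene"),imaging.grab_frame("wrist"),imaging.grab_frame("top")]
save(fs[1],"w5")
for f in fs:
    P,uv=cloud(f);I=f["image"][uv[:,1],uv[:,0]].astype(int)
    c=np.array([.5035,.366]);D=P[:,:2]-c;a=np.radians(35.8);X=D@[np.cos(a),np.sin(a)];Y=D@[-np.sin(a),np.cos(a)]
    m=(abs(X)<.045)&(abs(Y)<.085)&(P[:,2]>.042)&(P[:,2]<.07)
    if m.sum()>50:
        print(m.sum(),"x",np.percentile(X[m],[1,50,99]),"y",np.percentile(Y[m],[1,50,99]),"z",np.percentile(P[m][:,2],[50,95,99]))
        for s in(1,-1):
            q=m&(Y*s>.045);print("  end",s,q.sum(),X[q].mean() if q.any() else 0,np.percentile(P[q][:,2],[50,90]) if q.any() else 0)
        t=m&(I[:,2]>90)&(I[:,0]<90); print("  band",t.sum(),X[t].mean(),Y[t].mean())
    m=(np.hypot(*(P[:,:2]-c).T)<.14)&(P[:,2]>.03)&(P[:,2]<.044)&(I.min(1)>110)
    print(" rim",cv2.minAreaRect(P[m][:,:2].astype(np.float32)))
    m=(np.hypot(*(P[:,:2]-[.57,.414]).T)<.15)&(P[:,2]>.05)&(P[:,2]<.2)&(I[:,0]>140)&(I[:,2]<90)
    print(" shell",P[m].max(0),X[m].max())
plan()
E
```

```text
time: 15.05
tcp_pos: [0.5506, 0.2989, 0.202]
ee_rot: [0.0, 0.455, 0.89, -0.0]
wrist_force: [-0.1, 0.4, -0.6]
opening: 0.0511
grip_force: 0.0
268 x [-0.0165 -0.003   0.0138] y [-0.0768 -0.0041  0.0727] z [0.047  0.0521 0.0531]
  end 1 74 -0.002969386914917586 [0.0491 0.0519]
  end -1 89 -0.003048488656389236 [0.0494 0.0515]
  band 33 -0.003173076518860257 -0.0037827336653509626
 rim ((0.5042470693588257, 0.3649298846721649), (0.12141073495149612, 0.20461034774780273), 35.937618255615234)
 shell [0.6474 0.4889 0.1553] 0.10669194211432824
4420 x [-0.0145  0.0011  0.0167] y [-0.0727  0.0116  0.0745] z [0.0477 0.0532 0.0538]
  end 1 1371 0.001080544533192477 [0.0517 0.053 ]
  end -1 907 0.000963376990123185 [0.0521 0.0533]
  band 692 0.001074613544541382 0.0006486300203074857
 rim ((0.504965603351593, 0.36608511209487915), (0.11689844727516174, 0.19797688722610474), 35.82054901123047)
 shell [0.6481 0.4904 0.1642] 0.10889573801438361
 rim ((0.4724598526954651, 0.3425914943218231), (0.014485582709312439, 0.20117884874343872), 26.885093688964844)
 shell [0.5851 0.5043 0.1613] 0.10598138625801866
t 15.2 tcp [0.5489 0.3014 0.2019] yaxis 35.96 tilt z [-0.0006 -0.0001 -1.    ] j [ 0.46  0.02  1.59  0.    1.53 -0.17] open 0.051 F [0.8708 0.2961 0.2369]
```

View pics/w5.png

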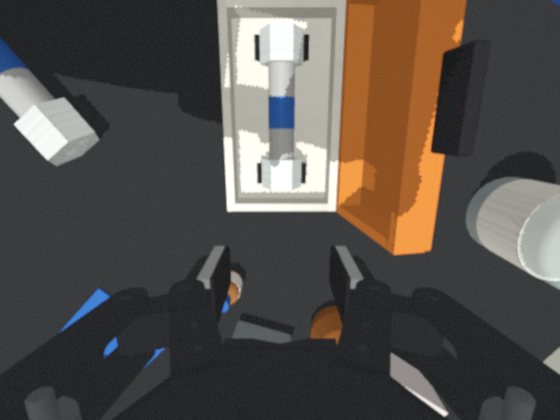

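Column seated: ends at (282,45) and (282,170) in the saddles, top at 53 mm, centred to about 1 mm. Next I check the space behind the open shell before swinging it shut.

```bash
python3 - <<'E'
from h import *
for n in("top","scene"):
    f=imaging.grab_frame(n);P,uv=cloud(f);I=f["image"][uv[:,1],uv[:,0]].astype(int)
    D=P[:,:2]-[.5045,.366];a=np.radians(35.8);X=D@[np.cos(a),np.sin(a)];Y=D@[-np.sin(a),np.cos(a)]
    m=(X>.06)&(X<.26)&(abs(Y)<.11)&(P[:,2]>.05)&(P[:,2]<.3)
    for x0 in np.arange(.06,.26,.02):
        q=m&(X>=x0)&(X<x0+.02); print(n,round(x0,2),q.sum(),(Y[q].min(),Y[q].max(),P[q][:,2].max()) if q.sum()>3 else "")
E
python3 -m crank '{"slide":[[0,0.0,-0.04],[0.0,0.042,0],[0.0,0.042,0],[0.0,0.042,0],[0.0,0.041,0],[0.039,0,0],[0.039,0,0],[0,0,0]],"delta_rot":[[0,0,0],[0,0,0],[0,0,0],[0,0,0],[0,0,0],[0,0,0],[0,0,0],[0,0,0]],"gripper":[0,0,0,0,0,0,0,0]}'
```

```text
top 0.06 105 (np.float64(-0.021630634199412586), np.float64(0.10145806125994632), np.float64(0.15855056513785984))
top 0.08 309 (np.float64(-0.031241580295886032), np.float64(0.10058962997487816), np.float64(0.18213698869390757))
top 0.1 17 (np.float64(-0.007548194498502526), np.float64(0.09834932131616218), np.float64(0.17707012983356532))
top 0.12 0 
top 0.14 0 
top 0.16 0 
top 0.18 0 
top 0.2 0 
top 0.22 0 
top 0.24 33 (np.float64(-0.10971578154669274), np.float64(-0.09461940692789902), np.float64(0.18301788830586588))
scene 0.06 335 (np.float64(-0.10253032441622395), np.float64(0.10069429858731192), np.float64(0.2997698729782659))
scene 0.08 820 (np.float64(-0.10286108870684323), np.float64(0.09853592675006269), np.float64(0.17454934415657736))
scene 0.1 104 (np.float64(-0.10112614254550623), np.float64(0.09262847991729531), np.float64(0.17597364379578315))
scene 0.12 0 
scene 0.14 0 
scene 0.16 0 
scene 0.18 0 
scene 0.2 0 
scene 0.22 79 (np.float64(-0.10970168315752499), np.float64(-0.07934806510915214), np.float64(0.13499918906022565))
scene 0.24 43 (np.float64(-0.10955411475456846), np.float64(-0.07847896378386914), np.float64(0.18059240341989877))
time: 16.1
tcp_pos: [0.6354, 0.467, 0.2415]
ee_rot: [-0.001, 0.452, 0.892, -0.0]
wrist_force: [-0.4, -0.0, -0.1]
opening: 0.0003
grip_force: 0.0
```

```bash
python3 -m crank '{"slide":[[0,0,0.04],[0,0,0.04],[0,0,0.0365],[0,0,0],[0,-0.02,-0.001],[0,-0.02,-0.002],[0,-0.022,-0.002],[0,-0.018,-0.003],[0,-0.0185,-0.004],[0,-0.02,0.004],[0,-0.0185,0.005],[0,-0.016,0.012],[0,-0.015,0.012],[0,-0.014,0.014],[0,-0.013,0.015],[0,0,0]],"delta_rot":[[0,0,0],[0,0,0],[0,0,0],[0,0,0],[0,0,0],[0,0,0],[0,0,0],[0,0,0],[0,0,0],[0,0,0],[0,0,0],[0,0,0],[0,0,0],[0,0,0],[0,0,0],[0,0,0]],"gripper":[0,0,0,0,0,0,0,0,0,0,0,0,0,0,0,0]}'
```

```text
time: 17.7
tcp_pos: [0.4798, 0.3476, 0.0763]
ee_rot: [-0.0, 0.454, 0.891, -0.0]
wrist_force: [-0.7, -0.3, 0.4]
opening: 0.0005
grip_force: 0.0
```

```bash
python3 -m crank '{"slide":[[0,-0.008,0],[0,0,0.004],[0,0,0.003],[0,0,0.002],[0,0,0]],"delta_rot":[[0,0,0],[0,0,0],[0,0,0],[0,0,0],[0,0,0]],"gripper":[0,0,0,0,0]}'
python3 - <<'E'
from h import *
f=imaging.grab_frame("scene");save(f,"s2",(220,60,460,240),3)
P,uv=cloud(f);I=f["image"][uv[:,1],uv[:,0]].astype(int)
D=P[:,:2]-[.5045,.366];a=np.radians(35.8);X=D@[np.cos(a),np.sin(a)];Y=D@[-np.sin(a),np.cos(a)]
m=(abs(X)<.055)&(abs(Y)<.095)&(P[:,2]>.03)&(P[:,2]<.12)&(I[:,0]>140)&(I[:,2]<90)
A=np.c_[X[m],Y[m],np.ones(m.sum())];print(m.sum(),np.linalg.lstsq(A,P[m][:,2],rcond=None)[0])
E
```

```text
time: 18.2
tcp_pos: [0.4749, 0.3437, 0.0698]
ee_rot: [0.0, 0.454, 0.891, 0.001]
wrist_force: [-13.3, -9.2, 30.1]
opening: -0.0
grip_force: 15.0
1019 [ 0.0005 -0.0037  0.0678]
```

View pics/s2.png

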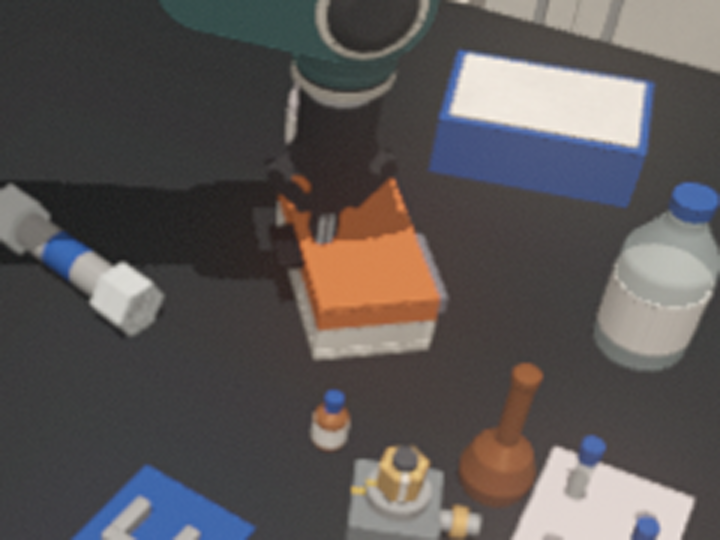

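Shell is shut: its top is flat at 68 mm, slope 0.0005. On to the couplings.

```bash
python3 - <<'E'
from h import *
plan((.475,.344,.26,90),(.655,.015,.26,None))
E
python3 -m crank '{"slide":[[0,0,-0.04],[0,0,-0.05],[0,0,-0.05],[0,0,-0.05],[0,0,0],[0,0,0],[0,0,0],[0,0,0],[0,0,0],[0,0,0],[0,0,0],[-0.018,-0.033,0],[-0.018,-0.033,0],[-0.018,-0.033,0],[-0.018,-0.033,0],[-0.018,-0.033,0],[-0.018,-0.033,0],[-0.018,-0.033,0],[-0.018,-0.033,0],[-0.018,-0.033,0]],"delta_rot":[[0,0,0],[0,0,0],[0,0,0],[0,0,0],[0,0,-8],[0,0,-8],[0,0,-8],[0,0,-8],[0,0,-8],[0,0,-8],[0,0,-6],[0,0,0],[0,0,0],[0,0,0],[0,0,0],[0,0,0],[0,0,0],[0,0,0],[0,0,0],[0,0,0]],"gripper":[0,0,0,0,0,0,0,0,0.7,0.7,0.7,0.7,0.7,0.7,0.7,0.7,0.7,0.7,0.7,0.7]}'
python3 - <<'E'
from h import *
plan((.655,.015,.26,90))
f=imaging.grab_frame("wrist");save(f,"w6",(100,60,460,300),2.2)
P,uv=cloud(f);I=f["image"][uv[:,1],uv[:,0]].astype(int)
for c in[(.657,.0915),(.662,-.062)]:
    m=(np.hypot(*(P[:,:2]-c).T)<.024)&(P[:,2]>.082)&(P[:,2]<.092)
    r=cv2.minEnclosingCircle(P[m][:,:2].astype(np.float32));print("nut",m.sum(),r,np.median(P[m][:,2]))
    m=(np.hypot(*(P[:,:2]-c).T)<.02)&(P[:,2]>.093)&(P[:,2]<.105); print("stub",m.sum(),cv2.minEnclosingCircle(P[m][:,:2].astype(np.float32)),np.median(P[m][:,2]))
    m=(np.hypot(*(P[:,:2]-c).T)<.06)&(P[:,2]>.039)&(P[:,2]<.048);print("foot",cv2.minAreaRect(P[m][:,:2].astype(np.float32)))
    y=(I[:,0]>150)&(I[:,1]>130)&(I[:,2]<90)&(np.hypot(*(P[:,:2]-c).T)<.05)&(P[:,2]<.06)&(P[:,2]>.03);d=P[y][:,:2].mean(0)-c;print("mark",y.sum(),np.degrees(np.arctan2(d[1],d[0])))
    print("px",proj(f,(*c,.088)))
E
```

```text
t 18.2 tcp [0.4749 0.3437 0.0698] yaxis 35.98 tilt z [ 0.0013  0.0008 -1.    ] j [ 0.58  0.01  1.82 -0.    1.31 -0.04] open 0.0002 F [-13.4143  -7.8046  29.9871]
slide [   0.1    0.6 -190.2] mm  then turn [  0.08   0.05 -54.02] deg
slide [-180. -329.    0.] mm
time: 20.25
tcp_pos: [0.637, 0.0446, 0.2569]
ee_rot: [0.0, 0.0, 1.0, 0.0]
wrist_force: [0.0, 0.6, 0.1]
opening: 0.0602
grip_force: 0.0
t 20.2 tcp [0.637  0.0446 0.2569] yaxis 89.97 tilt z [ 0.0003  0.     -1.    ] j [ 0.03  0.03  1.49  0.    1.62 -1.54] open 0.0602 F [0.0198 0.6006 0.0505]
slide [-18.  -29.6  -3.1] mm  then turn [ 0.    0.02 -0.03] deg
nut 593 ((0.6583923101425171, 0.0943712592124939), 0.020590027794241905) 0.08815795659472796
stub 336 ((0.6587657928466797, 0.09439412504434586), 0.011281496845185757) 0.09704195720008094
foot ((0.6587738394737244, 0.09447969496250153), (0.07641588151454926, 0.07603725790977478), 17.758811950683594)
mark 78 -167.66442945010317
px [322.5589 208.84  ]
nut 603 ((0.6630883812904358, -0.059477806091308594), 0.021104829385876656) 0.08843310705083439
stub 348 ((0.6632095575332642, -0.05968783050775528), 0.011266977526247501) 0.09728333447527686
foot ((0.6631509065628052, -0.06003699451684952), (0.0766526535153389, 0.07586615532636642), 81.43729400634766)
mark 15 164.9282553014051
px [183.5935 213.395 ]
```

View pics/w6.png

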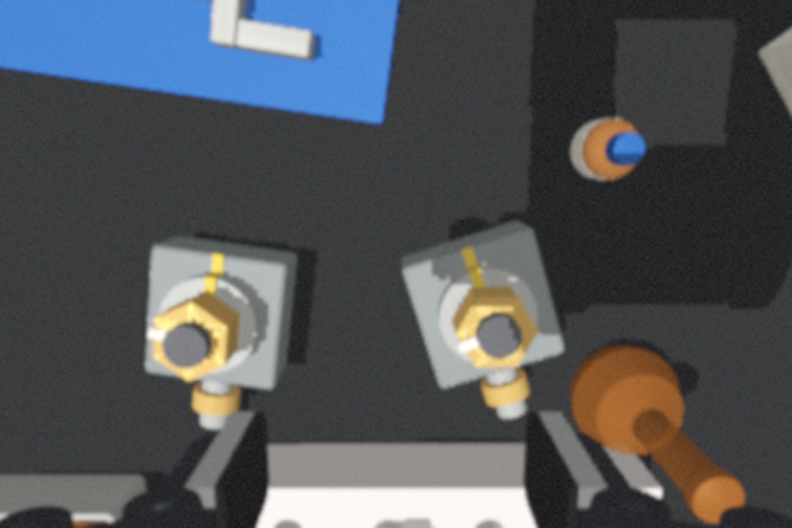

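Coupling A is on the right (nut 497,335), its white line points left at (468,345) and its mark is at (470,260). Coupling B is on the left (nut 188,345), white line at (155,337), mark at (215,265). Both need about 85–91° clockwise; I'll measure this exactly now the arm is still.

```bash
cat > nut.py <<'E'
from h import *
def nuts(f,cs,pr=True):
    P,uv=cloud(f);I=f["image"][uv[:,1],uv[:,0]].astype(int);out=[]
    for c,yaw in cs:
        m=(np.hypot(*(P[:,:2]-c).T)<.02)&(P[:,2]>.093)&(P[:,2]<.105); s,_=cv2.minEnclosingCircle(P[m][:,:2].astype(np.float32));s=np.array(s)
        D=P[:,:2]-s;r=np.hypot(*D.T);an=np.degrees(np.arctan2(D[:,1],D[:,0]))
        t=(P[:,2]>.084)&(P[:,2]<.0915)&(r<.026)&(r>.0125)
        w=t&(I.min(1)>135)&(I.max(1)-I.min(1)<60)
        v=D[w].mean(0) if w.any() else [0,0];wl=np.degrees(np.arctan2(v[1],v[0]))
        # hex orientation: max over phi of min bounding widths
        Q=D[t];best=min((np.ptp(Q@[np.cos(q),np.sin(q)])+np.ptp(Q@[np.cos(q+np.pi/3),np.sin(q+np.pi/3)])+np.ptp(Q@[np.cos(q-np.pi/3),np.sin(q-np.pi/3)]),q) for q in np.radians(np.arange(-30,30,.5)))
        rem=(wl-(yaw+180))%360
        if rem>180: rem-=360
        foot=(np.hypot(*(P[:,:2]-c).T)<.06)&(P[:,2]>.039)&(P[:,2]<.048);fr=cv2.minAreaRect(P[foot][:,:2].astype(np.float32))
        print("stub",s,"white px",w.sum(),"angle",round(wl,1),"left deg",round(rem,1),"nut rad",round(1.95-np.radians(rem),2),"flat normal",round(np.degrees(best[1]),1),"pred",round((yaw-np.degrees(1.95)+rem+30)%60-30,1),"foot",np.round(fr[0],4),round(fr[2],1))
E
python3 - <<'E'
from nut import *
fs=[imaging.grab_frame(n) for n in("wrist","top","scene")]
for f in fs: nuts(f,[((.657,.093),17.75),((.662,-.061),-8.5)])
plan((.6575,.093,.26,90))
E
```

```text
stub [0.6587 0.0944] white px 40 angle -66.7 left deg 95.6 nut rad 0.28 flat normal 0.0 pred 1.6 foot [0.6586 0.0945] 17.7
stub [ 0.6633 -0.0598] white px 54 angle -101.8 left deg 86.7 nut rad 0.44 flat normal 23.0 pred 26.5 foot [ 0.6636 -0.0599] 81.5Traceback (most recent call last):
  File "<stdin>", line 3, in <module>
  File "nut.py", line 11, in nuts
    Q=D[t];best=min((np.ptp(Q@[np.cos(q),np.sin(q)])+np.ptp(Q@[np.cos(q+np.pi/3),np.sin(q+np.pi/3)])+np.ptp(Q@[np.cos(q-np.pi/3),np.sin(q-np.pi/3)]),q) for q in np.radians(np.arange(-30,30,.5)))
                ~~~^^^^^^^^^^^^^^^^^^^^^^^^^^^^^^^^^^^^^^^^^^^^^^^^^^^^^^^^^^^^^^^^^^^^^^^^^^^^^^^^^^^^^^^^^^^^^^^^^^^^^^^^^^^^^^^^^^^^^^^^^^^^^^^^^^^^^^^^^^^^^^^^^^^^^^^^^^^^^^^^^^^^^^^^^^^^^^^
  File "nut.py", line 11, in <genexpr>
    Q=D[t];best=min((np.ptp(Q@[np.cos(q),np.sin(q)])+np.ptp(Q@[np.cos(q+np.pi/3),np.sin(q+np.pi/3)])+np.ptp(Q@[np.cos(q-np.pi/3),np.sin(q-np.pi/3)]),q) for q in np.radians(np.arange(-30,30,.5)))
                     ~~~~~~^^^^^^^^^^^^^^^^^^^^^^^^^
    return _methods._ptp(a, axis=axis, out=out, **kwargs)
           ~~~~~~~~~~~~~^^^^^^^^^^^^^^^^^^^^^^^^^^^^^^^^^
    umr_maximum(a, axis, None, out, keepdims),
    ~~~~~~~~~~~^^^^^^^^^^^^^^^^^^^^^^^^^^^^^^
ValueError: zero-size array to reduction operation maximum which has no identity
```

Run:
```python
from h import *
plan((.658,.0935,.16,121.3),(.658,.0935,.064,None))
```

```text
t 20.4 tcp [0.6365 0.0456 0.2565] yaxis 89.89 tilt z [-0.0004  0.0002 -1.    ] j [ 0.03  0.03  1.49  0.    1.62 -1.54] open 0.0602 F [-0.5707 -0.4576 -0.1386]
slide [-21.5  47.9  96.5] mm  then turn [  0.02  -0.02 -31.41] deg
slide [ 0.  0. 96.] mm
```

```bash
python3 -m crank '{"slide":[[-0.0107,0.024,0.03],[-0.0108,0.0239,0.03],[0,0,0.0365],[0,0,0],[0,0,0],[0,0,0],[0,0,0],[0,0,0],[0,0,0.03],[0,0,0.03],[0,0,0.02],[0,0,0.016],[0,0,0],[0,0,0]],"delta_rot":[[0,0,0],[0,0,0],[0,0,0],[0,0,-8],[0,0,-8],[0,0,-8],[0,0,-7.4],[0,0,0],[0,0,0],[0,0,0],[0,0,0],[0,0,0],[0,0,0],[0,0,0]],"gripper":[0.7,0.7,0.7,0.7,0.7,0.7,0.7,0.7,0.7,0.7,0.7,0.7,0.7,0.7]}'
python3 - <<'E'
from h import *
plan((.658,.0935,.064,121.3))
E
python3 -m crank '{"slide":[[0,0,0],[0,0,0],[0,0,0],[0,0,0],[0,0,0]],"delta_rot":[[0,0,0],[0,0,0],[0,0,0],[0,0,0],[0,0,0]],"gripper":[0.3,0.3,0.3,0.3,0.3]}' 50
```

```text
time: 21.85
tcp_pos: [0.6578, 0.0944, 0.065]
ee_rot: [0.0, -0.27, 0.963, -0.0]
wrist_force: [-1.0, -0.3, 0.9]
opening: 0.06
grip_force: 0.0
t 21.9 tcp [0.6578 0.0944 0.065 ] yaxis 121.32 tilt z [ 0.0006  0.0001 -1.    ] j [ 0.1   0.18  1.64  0.    1.32 -2.01] open 0.06 F [-0.9959 -0.29    0.9454]
slide [ 0.3 -0.8  1. ] mm  then turn [-0.01  0.03  0.02] deg
time: 22.35
tcp_pos: [0.6578, 0.0949, 0.066]
ee_rot: [0.001, -0.27, 0.963, 0.0]
wrist_force: [-6.1, 6.0, 7.1]
opening: 0.0352
grip_force: 50.3
```

```bash
python3 -m crank '{"slide":[[0,0.0005,-0.0015],[0,0,0],[0,0,0],[0,0,0],[0,0,0],[0,0,0],[0,0,0],[0,0,0],[0,0,0],[0,0,0],[0,0,0],[0,0,0],[0,0,0],[0,0,0],[0,0,0]],"delta_rot":[[0,0,0],[0,0,7],[0,0,7],[0,0,7],[0,0,7],[0,0,7],[0,0,7],[0,0,7],[0,0,7],[0,0,7],[0,0,7],[0,0,7],[0,0,7],[0,0,8],[0,0,0]],"gripper":[0.3,0.3,0.3,0.3,0.3,0.3,0.3,0.3,0.3,0.3,0.3,0.3,0.3,0.3,0.3]}' 90
python3 - <<'E'
from h import *
plan()
E
```

```text
time: 23.85
tcp_pos: [0.6575, 0.0951, 0.0662]
ee_rot: [0.0, 0.507, 0.862, 0.001]
wrist_force: [2.1, 6.2, -2.9]
opening: 0.0343
grip_force: 92.5
t 23.9 tcp [0.6575 0.0951 0.0662] yaxis 29.06 tilt z [ 0.0008  0.001  -1.    ] j [ 0.1   0.18  1.64  0.    1.32 -0.4 ] open 0.0343 F [ 2.1135  6.1927 -2.8784]
```

```bash
python3 -m crank '{"slide":[[0,0,0],[0,0,0],[0,0,0],[0,0,-0.03],[0,0,-0.04],[0,0,-0.04],[0,0,-0.04],[0,0,-0.04],[0,0,0],[0,0,0],[0,0,0],[0,0,0],[0,0,0],[0,0,0],[0,0,0],[0,0,0],[0,0,0],[0,0,0]],"delta_rot":[[0,0,0],[0,0,0],[0,0,0],[0,0,0],[0,0,0],[0,0,0],[0,0,0],[0,0,0],[0,0,-8],[0,0,-8],[0,0,-8],[0,0,-8],[0,0,-8],[0,0,-8],[0,0,-8],[0,0,0],[0,0,0],[0,0,0]],"gripper":[0.65,0.65,0.65,0.7,0.7,0.7,0.7,0.7,0.7,0.7,0.7,0.7,0.7,0.7,0.7,0.7,0.7,0.7]}' 50
python3 - <<'E'
from nut import *
f=imaging.grab_frame("wrist")
nuts(f,[((.657,.0935),17.75),((.662,-.061),-8.5)])
save(f,"w7",(60,60,460,300),1.9)
plan((.6625,-.061,.16,85),(.6625,-.061,.065,None))
E
```

```text
time: 25.65
tcp_pos: [0.6573, 0.0944, 0.2558]
ee_rot: [0.0, 0.042, 0.999, -0.0]
wrist_force: [0.1, 0.5, -0.1]
opening: 0.0601
grip_force: 0.0
stub [0.6585 0.0948] white px 52 angle -150.5 left deg 11.7 nut rad 1.75 flat normal 29.5 pred -22.3 foot [0.6591 0.0947] 17.9
stub [ 0.6637 -0.0597] white px 25 angle -104.9 left deg 83.6 nut rad 0.49 flat normal 23.5 pred 23.4 foot [ 0.6635 -0.0592] 81.3
t 25.7 tcp [0.6573 0.0944 0.2557] yaxis 85.22 tilt z [ 0. -0. -1.] j [ 0.1   0.09  1.43 -0.    1.62 -1.38] open 0.0596 F [0.463 0.501 0.056]
slide [ -18.2 -154.4   95.7] mm  then turn [-0.    0.    0.22] deg
slide [ 0.  0. 95.] mm
```

View pics/w7.png

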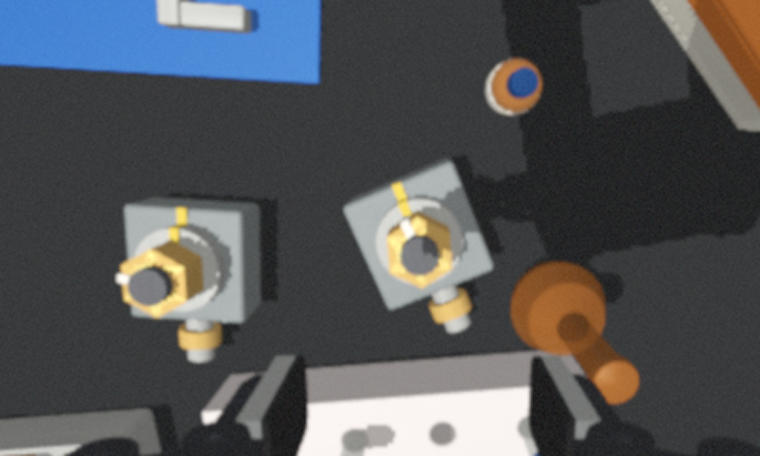

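Nut A: the white line at (408,228) nearly meets the mark at (402,200), and the flats agree at about 1.9 rad. That is inside 1.7–2.2. Now nut B.

```bash
python3 -m crank '{"slide":[[-0.0045,-0.0383,0],[-0.0047,-0.0383,0],[-0.0046,-0.0383,0],[-0.0047,-0.0384,0],[0,0,0.03],[0,0,0.04],[0,0,0.04],[0,0,0.035],[0,0,0.025],[0,0,0.02],[0,0,0],[0,0,0],[0,0,0],[0,0,0],[0,0,0],[0,0,0]],"delta_rot":[[0,0,1.7],[0,0,0],[0,0,0],[0,0,0],[0,0,0],[0,0,0],[0,0,0],[0,0,0],[0,0,0],[0,0,0],[0,0,0],[0,0,0],[0,0,0],[0,0,0],[0,0,0],[0,0,0]],"gripper":[0.7,0.7,0.7,0.7,0.7,0.7,0.7,0.7,0.7,0.7,0.7,0.7,0.3,0.3,0.3,0.3]}' 50
```

```text
time: 27.3
tcp_pos: [0.6608, -0.0592, 0.0677]
ee_rot: [0.001, 0.055, 0.998, 0.001]
wrist_force: [-0.8, 6.1, 6.3]
opening: 0.0348
grip_force: 50.8
```

```bash
python3 -m crank '{"slide":[[0,0.0005,-0.0005],[0,0,0],[0,0,0],[0,0,0],[0,0,0],[0,0,0],[0,0,0],[0,0,0],[0,0,0],[0,0,0],[0,0,0],[0,0,0],[0,0,0],[0,0,0]],"delta_rot":[[0,0,0],[0,0,7],[0,0,7],[0,0,7],[0,0,7],[0,0,7],[0,0,7],[0,0,7],[0,0,7],[0,0,7],[0,0,7],[0,0,7],[0,0,7],[0,0,0]],"gripper":[0.3,0.3,0.3,0.3,0.3,0.3,0.3,0.3,0.3,0.3,0.3,0.3,0.3,0.3]}' 90
python3 - <<'E'
from h import *
plan()
E
python3 -m crank '{"slide":[[0,0,0],[0,0,0],[0,0,0],[0,0,-0.03],[0,0,-0.04],[0,0,-0.04],[0,0,-0.04],[0,0,-0.04],[0,0,0],[0,0,0],[0,0,0],[0,0,0],[0,0,0],[0,0,0],[0,0,0],[0,0,0],[0,0,0],[0,0,0],[0,0,0],[0,0,0]],"delta_rot":[[0,0,0],[0,0,0],[0,0,0],[0,0,0],[0,0,0],[0,0,0],[0,0,0],[0,0,0],[0,0,-8],[0,0,-8],[0,0,-8],[0,0,-8],[0,0,-8],[0,0,-8],[0,0,-8],[0,0,-8],[0,0,-8],[0,0,-8],[0,0,-8],[0,0,0]],"gripper":[0.65,0.65,0.65,0.7,0.7,0.7,0.7,0.7,0.7,0.7,0.7,0.7,0.7,0.7,0.7,0.7,0.7,0.7,0.7,0.7]}' 50
python3 - <<'E'
from nut import *
f=imaging.grab_frame("wrist")
nuts(f,[((.657,.0935),17.75),((.662,-.061),-8.5)])
save(f,"w8",(100,60,460,300),2)
g=imaging.grab_frame("top")
for f in (g,imaging.grab_frame("scene")):
    P,uv=cloud(f);I=f["image"][uv[:,1],uv[:,0]].astype(int)
    m=(np.hypot(P[:,0]-.46,P[:,1]+.09)<.17)&(P[:,2]>.014)&(P[:,2]<.035)&(I.min(1)>0)
    q=P[m];rd=(I[m][:,0]>140)&(I[m][:,1]<80);print(cv2.minAreaRect(q[:,:2].astype(np.float32)),"sleeve",cv2.minAreaRect(q[rd][:,:2].astype(np.float32)))
    b=(np.hypot(P[:,0]-.46,P[:,1]+.09)<.2)&(abs(P[:,2])<.012)&(I[:,2]>110)&(I[:,0]<90);print("mat",cv2.minAreaRect(P[b][:,:2].astype(np.float32)))
plan()
E
```

```text
time: 28.7
tcp_pos: [0.662, -0.0588, 0.0681]
ee_rot: [0.002, 0.711, 0.703, 0.002]
wrist_force: [12.6, 7.6, 1.5]
opening: 0.0342
grip_force: 89.9
t 28.7 tcp [ 0.662  -0.0588  0.0681] yaxis -0.59 tilt z [ 0.0057  0.0007 -1.    ] j [-0.13  0.18  1.64  0.    1.32 -0.12] open 0.0342 F [12.6472  7.6413  1.4533]
time: 30.7
tcp_pos: [0.6599, -0.0595, 0.2563]
ee_rot: [-0.0, 0.019, 1.0, -0.0]
wrist_force: [0.4, 0.6, -1.1]
opening: 0.06
grip_force: 0.0
stub [0.6596 0.0947] white px 39 angle -159.1 left deg 3.2 nut rad 1.89 flat normal 29.0 pred 29.2 foot [0.6596 0.0941] 17.5
stub [ 0.6633 -0.0606] white px 48 angle 176.8 left deg 5.3 nut rad 1.86 flat normal -1.0 pred 5.1 foot [ 0.664  -0.0611] 79.6
((0.4584865868091583, -0.18280726671218872), (0.06632184982299805, 0.023097047582268715), 82.19821166992188) sleeve ((0.45966216921806335, -0.17586423456668854), (0.052422575652599335, 0.022788627073168755), 81.68254089355469)
mat ((0.46335798501968384, -0.18758651614189148), (0.07620904594659805, 0.12409662455320358), 82.06498718261719)
((0.4870670735836029, -0.08508254587650299), (0.21900062263011932, 0.1843443661928177), 36.52515411376953) sleeve ((0.4645393490791321, -0.16009262204170227), (0.0855453610420227, 0.022019535303115845), 82.97130584716797)
mat ((0.4766133725643158, -0.08930625021457672), (0.2734982967376709, 0.12267829477787018), 81.67338562011719)
t 30.9 tcp [ 0.6599 -0.0595  0.2563] yaxis 87.43 tilt z [-0.     -0.0001 -1.    ] j [-0.13  0.08  1.44 -0.    1.62 -1.65] open 0.0598 F [ 0.1565 -0.1723 -1.2586]
```

View pics/w8.png

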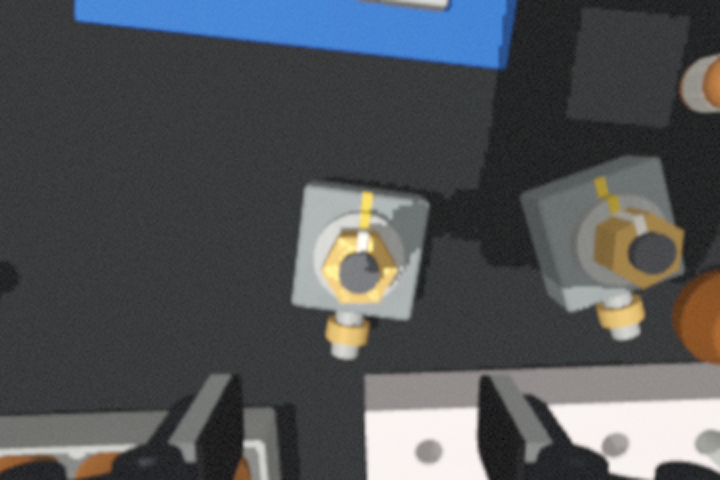

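Both nuts are about 1.9 rad: B's white line (362,242) meets its mark (367,205), and A's (640,222) lines up with (608,195). Next the wrench. I'll go above it with closing direction -8° so the camera faces the jaw.

```bash
python3 - <<'E'
from h import *
plan((.47,-.11,.2,-8))
E
python3 -m crank '{"slide":[[0.03,-0.008,0],[0.03,-0.008,0],[0.03,-0.008,0.01],[0.03,-0.008,0.01],[0.03,-0.008,0.02],[0.037,-0.002,0.016],[0,0,0],[0,0,0],[0,0,0],[0,0,0],[0,0,0],[0,0,0],[0,0,0],[0,0,0],[0,0,0],[0,0,0],[0,0,0],[0,0,0],[0,0,0]],"delta_rot":[[0,0,0],[0,0,0],[0,0,0],[0,0,0],[0,0,0],[0,0,0],[0,0,8],[0,0,8],[0,0,8],[0,0,8],[0,0,8],[0,0,8],[0,0,8],[0,0,8],[0,0,8],[0,0,8],[0,0,8],[0,0,7.5],[0,0,0]],"gripper":[0.7,0.7,0.7,0.7,0.7,0.7,0.7,0.7,0.7,0.7,0.7,0.7,0.7,0.7,0.7,0.7,0.7,0.7,0.7]}'
cat > wr.py <<'E'
from h import *
def wrench(f,z0,z1,c,r=.2,name=None):
    P,uv=cloud(f);I=f["image"][uv[:,1],uv[:,0]].astype(int)
    m=(np.hypot(*(P[:,:2]-c).T)<r)&(P[:,2]>z0)&(P[:,2]<z1)&((I.max(1)-I.min(1)<40)&(I.min(1)>85)|(I[:,0]>130)&(I[:,1]<80))
    k=np.zeros(f["range_z"].shape,np.uint8);k[uv[m][:,1],uv[m][:,0]]=1
    n,l,s,_=cv2.connectedComponentsWithStats(k);b=1+np.argmax(s[1:,4]);m&=(l[uv[:,1],uv[:,0]]==b)
    q=P[m];(cc,s,a)=cv2.minAreaRect(q[:,:2].astype(np.float32));print(m.sum(),"rect",np.round(cc,4),np.round(s,4),round(a,2),"z",np.percentile(q[:,2],[5,50,95]))
    rd=(I[m][:,0]>130)&(I[m][:,1]<80);print(" sleeve",cv2.minAreaRect(q[rd][:,:2].astype(np.float32)) if rd.sum()>9 else "")
    return q
E
python3 - <<'E'
from wr import *
plan()
f=imaging.grab_frame("wrist");save(f,"w9")
q=wrench(f,.015,.035,(.47,-.1))
E
```

```text
t 30.9 tcp [ 0.6599 -0.0595  0.2563] yaxis 87.43 tilt z [-0.     -0.0001 -1.    ] j [-0.13  0.08  1.44 -0.    1.62 -1.65] open 0.0598 F [ 0.1565 -0.1723 -1.2586]
slide [187.5 -59.   56.3] mm  then turn [-0.    0.   95.43] deg
time: 32.75
tcp_pos: [0.4714, -0.0938, 0.2003]
ee_rot: [0.0, 0.755, 0.655, 0.0]
wrist_force: [0.9, -0.1, -0.1]
opening: 0.0598
grip_force: 0.0
t 32.8 tcp [ 0.4714 -0.0938  0.2003] yaxis -8.12 tilt z [ 0.0002 -0.0001 -1.    ] j [-0.25 -0.31  1.89 -0.    1.56 -0.11] open 0.0598 F [ 0.9402 -0.0615 -0.0986]
2937 rect [ 0.4802 -0.0566] [0.117  0.0669] 81.43 z [0.0206 0.0221 0.0235]
 sleeve
```

View pics/w9.png

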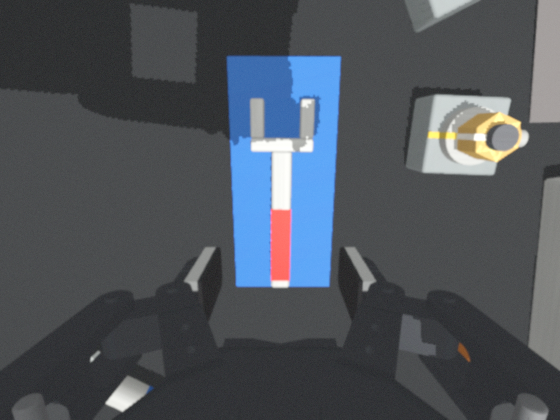

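The jaw is at (282,120), mouth towards +y, and the handle runs down to (281,285), aligned with the gripper. Descend and grip.

```bash
python3 -m crank '{"slide":[[-0.0171,0.002,0.03],[0,0,0.04],[0,0,0.04],[0,0,0.04],[0,0,0.024],[0,0,0.012],[0,0,0.007],[0,0,0],[0,0,0],[0,0,0],[0,0,0],[0,0,0],[0,0,0],[0,0,0]],"delta_rot":[[0,0,0.5],[0,0,0],[0,0,0],[0,0,0],[0,0,0],[0,0,0],[0,0,0],[0,0,0],[0,0,0],[0,0,0],[0,0,0],[0,0,0],[0,0,0],[0,0,0]],"gripper":[0.6,0.6,0.6,0.6,0.6,0.6,0.6,0.6,0.6,0.05,0.05,0.05,0.05,0.05]}' 100
```

```text
time: 34.2
tcp_pos: [0.4717, -0.1112, 0.0085]
ee_rot: [0.001, 0.757, 0.654, 0.0]
wrist_force: [-2.8, -0.2, 9.2]
opening: 0.0192
grip_force: 99.6
```

```bash
python3 -m crank '{"slide":[[0,0,-0.02],[0,0,-0.03],[0,0,-0.03],[0,0,-0.03],[0,0,-0.03],[0,0,0],[0,0,0]],"delta_rot":[[0,0,0],[0,0,0],[0,0,0],[0,0,0],[0,0,0],[0,0,0],[0,0,0]],"gripper":[0.05,0.05,0.05,0.05,0.05,0.05,0.05]}' 120
python3 - <<'E'
from wr import *
plan()
f=imaging.grab_frame("wrist");save(f,"w10")
p,R,o=tool();P,uv=cloud(f);Q=(P-p)@R.as_matrix()   # tool frame
m=(abs(Q[:,2])<.035)&(Q[:,0]>.03)&(Q[:,0]<.16)&(abs(Q[:,1])<.06)
q=Q[m];print(m.sum(),"x",np.percentile(q[:,0],[1,99.5]),"y",np.percentile(q[:,1],[.5,99.5]),"z",np.percentile(q[:,2],[5,50,95]))
for a,b in((.035,.06),(.065,.085),(.095,.112)):
    s=(q[:,0]>a)&(q[:,0]<b);print(a,s.sum(),np.percentile(q[s,1],[1,99]),np.median(q[s,2]))
e=q[q[:,0]>.085];print("inner gap",e[e[:,1]<0,1].max(),e[e[:,1]>0,1].min())
E
```

```text
time: 34.9
tcp_pos: [0.4711, -0.111, 0.1472]
ee_rot: [0.0, 0.757, 0.654, 0.0]
wrist_force: [0.4, 0.4, -4.5]
opening: 0.0191
grip_force: 118.8
t 34.9 tcp [ 0.4711 -0.111   0.1472] yaxis -8.32 tilt z [ 0.0006 -0.0002 -1.    ] j [-0.28 -0.28  1.95 -0.    1.47 -0.14] open 0.0191 F [ 0.4016  0.3532 -4.5349]
16749 x [0.0317 0.1136] y [-0.0314  0.0346] z [-0.0154 -0.0142 -0.0112]
0.035 2723 [-0.0093  0.0122] -0.014346557214668732
0.065 5577 [-0.0311  0.0342] -0.014300538587984905
0.095 3770 [-0.0312  0.0346] -0.014040558026538962
inner gap -0.01766365620475508 0.020895400551637005
```

Wrench held level and straight: the mouth tip is 114 mm ahead of the TCP, so the jaw centre is at 95.5 mm, with the underside 4 mm below the TCP. Approaching nut A with the wrench axis at 59°.

Run:
```python
from h import *
plan((.471,-.111,.147,-31),(.5805,-.0341,.069,None),(.6088,.0130,.069,None))
```

```text
t 35.0 tcp [ 0.4707 -0.1109  0.1462] yaxis -8.32 tilt z [-0.001   0.0003 -1.    ] j [-0.28 -0.28  1.95 -0.    1.47 -0.14] open 0.0189 F [-0.2862  0.3148 -4.2945]
slide [-0.1  0.3 -0.8] mm  then turn [-0.06  0.   22.68] deg
slide [122.3  54.3  78. ] mm
slide [54.9 -0.   0. ] mm
```

```bash
python3 -m crank '{"slide":[[0,0,0],[0,0,0],[0,0,0],[0.0306,0.0136,0],[0.0306,0.0136,0],[0.0306,0.0136,0],[0.0305,0.0135,0],[0,0,0.03],[0,0,0.03],[0,0,0.0175],[0,0,0],[0,0,0]],"delta_rot":[[0,0,7.6],[0,0,7.6],[0,0,7.5],[0,0,0],[0,0,0],[0,0,0],[0,0,0],[0,0,0],[0,0,0],[0,0,0],[0,0,0],[0,0,0]],"gripper":[0.05,0.05,0.05,0.05,0.05,0.05,0.05,0.05,0.05,0.05,0.05,0.05]}'
python3 - <<'E'
from nut import *
plan((.5805,-.0341,.069,-31),(.6088,.0130,.069,None))
f=imaging.grab_frame("wrist");save(f,"w11")
p,R,o=tool();P,uv=cloud(f);Q=(P-p)@R.as_matrix()
m=(abs(Q[:,2])<.03)&(Q[:,0]>.03)&(Q[:,0]<.125)&(abs(Q[:,1])<.06)
q=Q[m];print("mouth",np.percentile(q[:,0],99.5),"y",np.percentile(q[:,1],[.5,99.5]))
s=(P[:,2]>.093)&(P[:,2]<.102)&(np.hypot(*(P[:,:2]-[.658,.0948]).T)<.025);c,_=cv2.minEnclosingCircle(P[s][:,:2].astype(np.float32));c=np.array([*c,.097]);print("stub",c,"in tool",(c-p)@R.as_matrix())
E
```

```text
time: 36.15
tcp_pos: [0.5803, -0.0342, 0.0692]
ee_rot: [-0.0, 0.87, 0.492, -0.001]
wrist_force: [0.1, -0.5, -2.7]
opening: 0.0183
grip_force: 118.5
t 36.1 tcp [ 0.5803 -0.0342  0.0692] yaxis -31.03 tilt z [-0.0015  0.0001 -1.    ] j [-0.1   0.01  1.83 -0.    1.31  0.44] open 0.0183 F [ 0.1471 -0.5382 -2.7148]
slide [0.2 0.1 0.2] mm  then turn [-0.08  0.04 -0.03] deg
slide [54.9 -0.   0. ] mm
mouth 0.12472321348416603 y [-0.0323  0.0588]
stub [0.    0.    0.097] in tool [-0.2701 -0.5153 -0.0269]
```

View pics/w11.png

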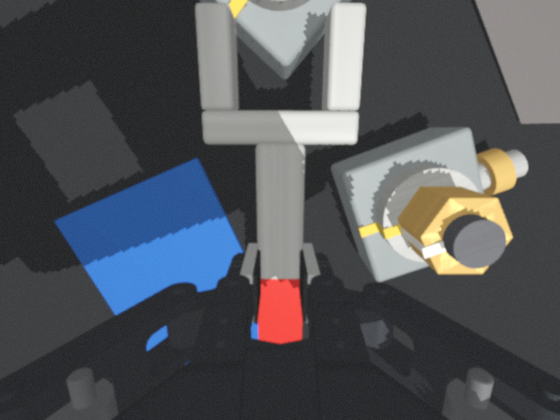

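The jaw arms (217,55) and (345,55) straddle the line to coupling A, whose foot corner is at (285,75), so it's aligned. Coupling B stands clear at right (470,240). Sliding in.

```bash
python3 -m crank '{"slide":[[0.008,0,0],[0.008,0,0],[0.008,0,0],[0.008,0,0],[0.007,0,0],[0.005,0,0],[0.005,0,0],[0.003,0,0],[0,0,0],[0,0,0]],"delta_rot":[[0,0,0],[0,0,0],[0,0,0],[0,0,0],[0,0,0],[0,0,0],[0,0,0],[0,0,0],[0,0,0],[0,0,0]],"gripper":[0.05,0.05,0.05,0.05,0.05,0.05,0.05,0.05,0.05,0.05]}'
python3 - <<'E'
from h import *
plan((.6088,.0130,.069,-31))
E
```

```text
time: 37.2
tcp_pos: [0.6074, 0.0103, 0.0697]
ee_rot: [-0.0, 0.87, 0.492, -0.0]
wrist_force: [0.6, -0.2, -4.2]
opening: 0.0191
grip_force: 118.7
t 37.2 tcp [0.6074 0.0103 0.0697] yaxis -31.03 tilt z [-0.0001 -0.0001 -1.    ] j [-0.03  0.06  1.77 -0.    1.31  0.52] open 0.0191 F [ 0.5637 -0.1501 -4.2481]
slide [ 3.  -0.2  0.7] mm  then turn [-0.    0.01 -0.03] deg
```

```bash
python3 -m crank '{"slide":[[0.003,0,0],[0,0,0],[0.0002,-0.0067,0],[0.0002,-0.0067,0],[0.0002,-0.0067,0],[0.0002,-0.0067,0],[0.0002,-0.0067,0],[0.0002,-0.0067,0],[0,0,0]],"delta_rot":[[0,0,0],[0,0,0],[0,0,4],[0,0,4],[0,0,4],[0,0,4],[0,0,4],[0,0,4],[0,0,0]],"gripper":[0.05,0.05,0.05,0.05,0.05,0.05,0.05,0.05,0.05]}'
python3 - <<'E'
from h import *
p,R,o=tool();plan();x=R.as_matrix()[:,0];print("jaw centre",p+.0955*x,"moment",o["moment"],"xdir",np.degrees(np.arctan2(x[1],x[0])))
E
```

```text
time: 38.1
tcp_pos: [0.5792, 0.0403, 0.0696]
ee_rot: [-0.0, 0.954, 0.3, -0.0]
wrist_force: [-2.6, -1.2, -4.5]
opening: 0.0186
grip_force: 118.7
t 38.1 tcp [0.5792 0.0403 0.0696] yaxis -55.07 tilt z [-0.0005 -0.0001 -1.    ] j [ 0.03  0.    1.83 -0.    1.31  0.99] open 0.0186 F [-2.5815 -1.2169 -4.4806]
jaw centre [0.6575 0.095  0.0696] moment [-0.2299  0.4499  0.048 ] xdir 34.93359231373539
```

```bash
python3 -m crank '{"slide":[[0.0002,-0.0067,0],[0.0002,-0.0067,0],[0.0002,-0.0067,0],[0.0002,-0.0067,0],[0,0,0]],"delta_rot":[[0,0,4],[0,0,4],[0,0,4],[0,0,4],[0,0,0]],"gripper":[0.05,0.05,0.05,0.05,0.05]}'
python3 -m crank '{"slide":[[0.0001,-0.0033,0],[0.0001,-0.0033,0],[0,0,0]],"delta_rot":[[0,0,2],[0,0,2],[0,0,0]],"gripper":[0.05,0.05,0.05]}'
python3 - <<'E'
from h import *
p,R,o=tool();plan();x=R.as_matrix()[:,0];print("jaw centre",p+.0955*x,"moment",o["moment"],"xdir",np.degrees(np.arctan2(x[1],x[0])))
E
```

```text
time: 38.6
tcp_pos: [0.5672, 0.064, 0.0696]
ee_rot: [0.0, 0.986, 0.165, -0.0]
wrist_force: [-2.7, -1.3, -3.8]
opening: 0.0191
grip_force: 118.7
time: 38.9
tcp_pos: [0.5654, 0.07, 0.0696]
ee_rot: [0.0, 0.991, 0.132, -0.0]
wrist_force: [-3.6, -1.0, -2.8]
opening: 0.0188
grip_force: 118.7
t 38.9 tcp [0.5654 0.07   0.0696] yaxis -74.87 tilt z [-0.0008 -0.0002 -1.    ] j [ 0.08 -0.02  1.85 -0.    1.31  1.39] open 0.0188 F [-3.5635 -0.9876 -2.8168]
jaw centre [0.6576 0.0949 0.0695] moment [-0.0799  0.8714  0.1773] xdir 15.133203931309291
```

```bash
for i in 1; do python3 -m crank '{"slide":[[0.0001,-0.0033,0],[0.0001,-0.0033,0],[0,0,0]],"delta_rot":[[0,0,2],[0,0,2],[0,0,0]],"gripper":[0.05,0.05,0.05]}'; done
python3 - <<'E'
from h import *
p,R,o=tool();x=R.as_matrix()[:,0];print("jaw centre",p+.0955*x,"F",o["wrist_force"],"moment",o["moment"],"xdir",np.degrees(np.arctan2(x[1],x[0])))
E
python3 -m crank '{"slide":[[0.0001,-0.0033,0],[0.0001,-0.0033,0],[0,0,0]],"delta_rot":[[0,0,2],[0,0,2],[0,0,0]],"gripper":[0.05,0.05,0.05]}'
python3 - <<'E'
from h import *
p,R,o=tool();x=R.as_matrix()[:,0];print("jaw centre",p+.0955*x,"F",o["wrist_force"],"moment",o["moment"],"xdir",np.degrees(np.arctan2(x[1],x[0])))
f=imaging.grab_frame("top");m=masks_of("coupling_a",f)
for n in("top","scene"):
    g=imaging.grab_frame(n);P,uv=cloud(g);s=(np.hypot(*(P[:,:2]-[.658,.0948]).T)<.06)&(P[:,2]>.038)&(P[:,2]<.049)&(P[:,0]>.62);print(cv2.minAreaRect(P[s][:,:2].astype(np.float32)))
E
```

```text
time: 39.2
tcp_pos: [0.5639, 0.0764, 0.0695]
ee_rot: [-0.0, 0.995, 0.097, -0.001]
wrist_force: [-5.6, 0.1, -3.2]
opening: 0.0186
grip_force: 118.8
jaw centre [0.6576 0.0948 0.0694] F [-5.5658  0.1448 -3.1966] moment [-0.0865  0.9287  0.2399] xdir 11.11561096343361
time: 39.5
tcp_pos: [0.5629, 0.083, 0.0695]
ee_rot: [-0.0, 0.998, 0.062, -0.001]
wrist_force: [-6.6, -0.1, -3.2]
opening: 0.0185
grip_force: 118.8
jaw centre [0.6577 0.0948 0.0693] F [-6.5949 -0.1337 -3.2079] moment [0.0014 1.1412 0.26  ] xdir 7.118384998331608
((0.0, 0.0), (0.0, 0.0), 0.0)
((0.6580134034156799, 0.09291844815015793), (0.0790201798081398, 0.07897061109542847), 18.86747932434082)
```

```bash
python3 -m crank '{"slide":[[0.0001,-0.0033,0],[0,0,0]],"delta_rot":[[0,0,2],[0,0,0]],"gripper":[0.05,0.05]}'
python3 - <<'E'
from h import *
p,R,o=tool();x=R.as_matrix()[:,0];print("F",o["wrist_force"],"moment",o["moment"],"xdir",np.degrees(np.arctan2(x[1],x[0])))
E
python3 -m crank '{"slide":[[0.0001,-0.0033,0],[0,0,0]],"delta_rot":[[0,0,2],[0,0,0]],"gripper":[0.05,0.05]}'
python3 - <<'E'
from h import *
p,R,o=tool();x=R.as_matrix()[:,0];print("F",o["wrist_force"],"moment",o["moment"],"xdir",np.degrees(np.arctan2(x[1],x[0])))
E
```

```text
time: 39.9
tcp_pos: [0.5629, 0.0862, 0.0696]
ee_rot: [0.0, 0.999, 0.045, -0.0]
wrist_force: [-4.0, -0.5, -3.5]
opening: 0.0184
grip_force: 118.7
F [-4.0008 -0.4958 -3.4989] moment [-0.0988  0.7889  0.2853] xdir 5.111899238595169
time: 40.1
tcp_pos: [0.5628, 0.0895, 0.0697]
ee_rot: [0.0, 1.0, 0.027, -0.0]
wrist_force: [-2.1, -1.3, -4.6]
opening: 0.0187
grip_force: 118.7
F [-2.1087 -1.2565 -4.5558] moment [-0.2899  0.5725  0.4366] xdir 3.1004760438605783
```

Torque at the nut rose from 0.2 to 0.55 N·m, so the stop is reached. Back off and retreat.

```bash
python3 -m crank '{"slide":[[0.0002,0.0067,0],[0.0001,0.005,0],[-0.01,0,0],[-0.02,0,0],[-0.025,0,0],[0,0,-0.03],[0,0,-0.03],[0,0,-0.02],[0,0,0],[0,0,0]],"delta_rot":[[0,0,-4],[0,0,-3],[0,0,0],[0,0,0],[0,0,0],[0,0,0],[0,0,0],[0,0,0],[0,0,0],[0,0,0]],"gripper":[0.05,0.05,0.05,0.05,0.05,0.05,0.05,0.05,0.05,0.05]}'
python3 - <<'E'
from nut import *
g=imaging.grab_frame("wrist");save(g,"w12")
try: nuts(g,[((.657,.0945),17.75)])
except Exception as e: print("A",e)
try: nuts(g,[((.6625,-.0602),-9)])
except Exception as e: print("B",e)
for n in("scene",):
    f=imaging.grab_frame(n)
    for c,y in(((.657,.0935),17.75),((.662,-.061),-9)):
        try: nuts(f,[(c,y)])
        except Exception as e: print(e)
plan((.5425,-.1268,.15,-61))
E
```

```text
time: 41.1
tcp_pos: [0.5095, 0.0685, 0.1491]
ee_rot: [-0.0, 0.996, 0.087, 0.0]
wrist_force: [0.3, 0.2, -4.6]
opening: 0.0187
grip_force: 118.8
stub [0.6486 0.0931] white px 14 angle 125.5 left deg -72.3 nut rad 3.21 flat normal 11.0 pred 13.7 foot [0.6421 0.0931] 9.5
stub [ 0.6626 -0.0603] white px 124 angle 170.2 left deg -0.8 nut rad 1.96 flat normal 4.0 pred -1.5 foot [ 0.6588 -0.0592] 79.7
stub [0.6568 0.0933] white px 7 angle 155.8 left deg -42.0 nut rad 2.68 flat normal -12.5 pred -15.9 foot [0.6581 0.0927] 17.1
stub [ 0.6615 -0.062 ] white px 12 angle 174.4 left deg 3.4 nut rad 1.89 flat normal 3.0 pred 2.6 foot [ 0.6691 -0.0654] 82.0
t 41.2 tcp [0.5092 0.0685 0.148 ] yaxis -80.03 tilt z [-0.0019 -0.0002 -1.    ] j [ 0.08 -0.21  1.89 -0.    1.46  1.48] open 0.0186 F [ 0.9782 -0.7395 -4.0386]
slide [ -1.  198.1  -2. ] mm  then turn [ -0.03   0.11 -19.03] deg
```

Nut A reads about 2.62 rad (white line 2.68, flats 2.62). Now nut B with the wrench axis at 30°.

Run:
```python
from h import *
plan((.5092,.0685,.148,-60),(.5322,-.1358,.148,None),(.5322,-.1358,.069,None),(.5798,-.1083,.069,None))
```

```text
t 41.2 tcp [0.5092 0.0685 0.148 ] yaxis -80.03 tilt z [-0.0019 -0.0002 -1.    ] j [ 0.08 -0.21  1.89 -0.    1.46  1.48] open 0.0186 F [ 0.9782 -0.7395 -4.0386]
slide [ 0. -0.  0.] mm  then turn [ -0.03   0.11 -20.03] deg
slide [-82.2 188.4   0. ] mm
slide [ 0.  0. 79.] mm
slide [55. -0.  0.] mm
```

```bash
python3 -m crank '{"slide":[[0,0,0],[0,0,0],[0,0,0],[-0.0164,0.0377,0],[-0.0164,0.0377,0],[-0.0164,0.0377,0],[-0.0165,0.0377,0],[-0.0165,0.0376,0],[0,0,0.03],[0,0,0.03],[0,0,0.019],[0,0,0],[0,0,0]],"delta_rot":[[0,0,-7],[0,0,-7],[0,0,-6],[0,0,0],[0,0,0],[0,0,0],[0,0,0],[0,0,0],[0,0,0],[0,0,0],[0,0,0],[0,0,0],[0,0,0]],"gripper":[0.05,0.05,0.05,0.05,0.05,0.05,0.05,0.05,0.05,0.05,0.05,0.05,0.05]}'
python3 - <<'E'
from h import *
plan((.5322,-.1358,.069,-60),(.5798,-.1083,.069,None))
f=imaging.grab_frame("wrist")
p,R,o=tool();P,uv=cloud(f);Q=(P-p)@R.as_matrix();I=f["image"][uv[:,1],uv[:,0]].astype(int)
m=(Q[:,2]>-.02)&(Q[:,2]<-.008)&(Q[:,0]>.03)&(Q[:,0]<.12)&(abs(Q[:,1])<.045)
q=Q[m];print("mouth",np.percentile(q[:,0],99.5),"y",np.percentile(q[:,1],[.5,99.5]))
e=q[q[:,0]>.085];print("inner gap",e[e[:,1]<0,1].max(),e[e[:,1]>0,1].min())
F=(P[:,2]>.03)&(P[:,2]<.06)&(Q[:,0]>.09)&(Q[:,0]<.2)&(abs(Q[:,1])<.06);print("foot y",np.percentile(Q[F][:,1],[1,99]))
Y=(I[:,0]>150)&(I[:,1]>120)&(I[:,2]<90)&(P[:,2]>.03)&(P[:,2]<.062)&(np.hypot(*(P[:,:2]-[.6625,-.06]).T)<.05)
d=P[Y][:,:2].mean(0)-[.6625,-.0605];print("mark",Y.sum(),np.degrees(np.arctan2(d[1],d[0])))
E
```

```text
time: 42.5
tcp_pos: [0.5325, -0.1356, 0.0704]
ee_rot: [-0.0, 0.966, 0.259, -0.001]
wrist_force: [0.9, -0.5, -3.7]
opening: 0.0189
grip_force: 119.0
t 42.5 tcp [ 0.5325 -0.1356  0.0704] yaxis -60.02 tilt z [-0.0012  0.0004 -1.    ] j [-0.3  -0.07  1.89 -0.    1.32  0.75] open 0.0189 F [ 0.9419 -0.4627 -3.6918]
slide [-0.4 -0.   1.4] mm  then turn [-0.05  0.05 -0.02] deg
slide [55. -0.  0.] mm
mouth 0.11410218297449908 y [-0.0328  0.0332]
inner gap -0.019082601606961222 0.019552143279547764
foot y [-0.028   0.0256]
mark 9 173.25381887743924
```

Wrench unchanged in the hand: mouth at 114 mm, gap centred. Slide in.

```bash
python3 -m crank '{"slide":[[0.008,0,0.001],[0.008,0,0],[0.008,0,0],[0.008,0,0],[0.008,0,0],[0.006,0,0],[0.005,0,0],[0.0037,0,0],[0,0,0],[0,0,0]],"delta_rot":[[0,0,0],[0,0,0],[0,0,0],[0,0,0],[0,0,0],[0,0,0],[0,0,0],[0,0,0],[0,0,0],[0,0,0]],"gripper":[0.05,0.05,0.05,0.05,0.05,0.05,0.05,0.05,0.05,0.05]}'
python3 - <<'E'
from h import *
plan((.5798,-.1083,.069,-60))
E
```

```text
time: 43.55
tcp_pos: [0.5801, -0.1084, 0.0697]
ee_rot: [-0.0, 0.966, 0.259, -0.0]
wrist_force: [-0.1, -0.5, -3.5]
opening: 0.0189
grip_force: 119.1
t 43.5 tcp [ 0.5801 -0.1084  0.0697] yaxis -60.03 tilt z [-0.  0. -1.] j [-0.23  0.02  1.81  0.    1.31  0.82] open 0.0189 F [-0.1404 -0.5435 -3.506 ]
slide [-0.2 -0.2  0.7] mm  then turn [-0.    0.   -0.03] deg
```

```bash
python3 -m crank '{"slide":[[0.0002,-0.0067,0],[0.0002,-0.0067,0],[0.0002,-0.0067,0],[0.0002,-0.0067,0],[0.0002,-0.0067,0],[0.0002,-0.0067,0],[0.0002,-0.0067,0],[0.0002,-0.0067,0],[0.0002,-0.0067,0],[0.0002,-0.0067,0],[0.0002,-0.0067,0],[0,0,0]],"delta_rot":[[0,0,4],[0,0,4],[0,0,4],[0,0,4],[0,0,4],[0,0,4],[0,0,4],[0,0,4],[0,0,4],[0,0,4],[0,0,4],[0,0,0]],"gripper":[0.05,0.05,0.05,0.05,0.05,0.05,0.05,0.05,0.05,0.05,0.05,0.05]}'
cat > tq.py <<'E'
from h import *
import sys
n=np.array([float(sys.argv[1]),float(sys.argv[2])])
p,R,o=tool();x=R.as_matrix()[:,0];r=p[:2]-n;F=o["wrist_force"];print("jaw",p+.0955*x,"F",np.round(F,1),"Mz",o["moment"][2],"torque at nut",o["moment"][2]+r[0]*F[1]-r[1]*F[0],"xdir",np.degrees(np.arctan2(x[1],x[0])))
E
python3 tq.py .6625 -.0605
python3 -m crank '{"slide":[[0.0001,-0.0033,0],[0.0001,-0.0033,0],[0,0,0]],"delta_rot":[[0,0,2],[0,0,2],[0,0,0]],"gripper":[0.05,0.05,0.05]}'
python3 tq.py .6625 -.0605
```

```text
time: 44.75
tcp_pos: [0.5697, -0.0369, 0.0698]
ee_rot: [0.0, 0.992, -0.123, 0.0]
wrist_force: [-0.1, -1.2, -4.0]
opening: 0.019
grip_force: 119.1
jaw [ 0.6623 -0.0602  0.0698] F [-0.1 -1.2 -4. ] Mz -0.061439752840326184 torque at nut 0.048482334051142155 xdir -14.0785504080296
time: 45.05
tcp_pos: [0.5715, -0.031, 0.0697]
ee_rot: [-0.0, 0.988, -0.156, -0.0]
wrist_force: [-2.2, 0.3, -3.8]
opening: 0.0187
grip_force: 119.1
jaw [ 0.6623 -0.0604  0.0696] F [-2.2  0.3 -3.8] Mz 0.07003393925068713 torque at nut 0.10567812838357796 xdir -17.944920506127456
```

```bash
python3 -m crank '{"slide":[[0.0001,-0.0033,0],[0.0001,-0.0033,0],[0,0,0]],"delta_rot":[[0,0,2],[0,0,2],[0,0,0]],"gripper":[0.05,0.05,0.05]}'
python3 tq.py .6625 -.0605
python3 -m crank '{"slide":[[0.0001,-0.0033,0],[0,0,0]],"delta_rot":[[0,0,2],[0,0,0]],"gripper":[0.05,0.05]}'
python3 tq.py .6625 -.0605
```

```text
time: 45.35
tcp_pos: [0.5739, -0.0249, 0.0697]
ee_rot: [0.0, 0.982, -0.19, -0.0]
wrist_force: [-1.0, 0.1, -5.0]
opening: 0.0187
grip_force: 119.1
jaw [ 0.6625 -0.0605  0.0697] F [-1.   0.1 -5. ] Mz 0.10530374205297094 torque at nut 0.1313589763428531 xdir -21.930099686336938
time: 45.55
tcp_pos: [0.5754, -0.0221, 0.0697]
ee_rot: [0.0, 0.978, -0.207, 0.0]
wrist_force: [-0.7, -3.4, -4.9]
opening: 0.0186
grip_force: 119.1
jaw [ 0.6626 -0.0608  0.0697] F [-0.7 -3.4 -4.9] Mz 0.28478764126006356 torque at nut 0.6091372699666048 xdir -23.92712085646669
```

```bash
python3 -m crank '{"slide":[[0.0002,0.0067,0],[0.0001,0.005,0],[-0.01,0,0],[-0.02,0,0],[-0.025,0,0],[0,0,-0.03],[0,0,-0.03],[0,0,-0.02],[0,0,0],[0,0,0]],"delta_rot":[[0,0,-4],[0,0,-3],[0,0,0],[0,0,0],[0,0,0],[0,0,0],[0,0,0],[0,0,0],[0,0,0],[0,0,0]],"gripper":[0.05,0.05,0.05,0.05,0.05,0.05,0.05,0.05,0.05,0.05]}'
python3 - <<'E'
from nut import *
f=imaging.grab_frame("scene")
for c,y in(((.657,.0935),17.75),((.662,-.061),-9.5)):
    try: nuts(f,[(c,y)])
    except Exception as e: print(e)
save(f,"s3",(250,180,430,330),4)
P,uv=cloud(f);I=f["image"][uv[:,1],uv[:,0]].astype(int);b=(np.hypot(P[:,0]-.46,P[:,1]+.09)<.2)&(abs(P[:,2])<.012)&(I[:,2]>110)&(I[:,0]<90);print("mat",cv2.minAreaRect(P[b][:,:2].astype(np.float32)))
p,R,o=tool()
plan((*p[:2],.148,-8.2),(.4765,-.0895,.148,None),(.4765,-.0895,.0085,None))
E
```

```text
time: 46.55
tcp_pos: [0.5182, -0.0164, 0.149]
ee_rot: [-0.0, 0.989, -0.148, -0.0]
wrist_force: [0.3, -0.3, -3.6]
opening: 0.0186
grip_force: 119.3
stub [0.6584 0.0934] white px 7 angle 158.1 left deg -39.7 nut rad 2.64 flat normal -15.5 pred -13.7 foot [0.658  0.0918] 19.1
stub [ 0.662  -0.0621] white px 4 angle 128.0 left deg -42.5 nut rad 2.69 flat normal 22.5 pred 16.3 foot [ 0.6625 -0.0633] 80.1
mat ((0.4759463369846344, -0.09465280175209045), (0.2643904685974121, 0.12328866124153137), 81.0948486328125)
t 46.6 tcp [ 0.518  -0.0164  0.1483] yaxis -107.02 tilt z [-0.0013  0.0002 -1.    ] j [-0.08 -0.2   1.88  0.    1.46  1.79] open 0.0184 F [-0.5556 -0.057  -3.9776]
slide [ 0.  -0.   0.3] mm  then turn [ -0.06   0.07 -98.82] deg
slide [-78.3 -30.6   0. ] mm
slide [  0.    0.  139.5] mm
```

View pics/s3.png

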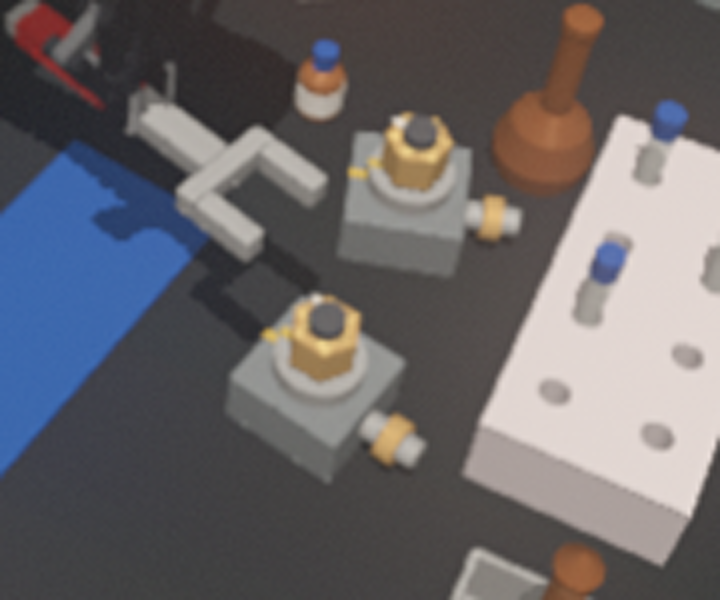

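Both white lines stand the same amount past the yellow marks: A at (398,120) against (370,165), B at (316,298) against (275,333). Both read about 2.6 rad. Now I lay the wrench back.

```bash
python3 -m crank '{"slide":[[0,0,0],[0,0,0],[0,0,0],[0,0,0],[0,0,0],[0,0,0],[0,0,0],[0,0,0],[0,0,0],[0,0,0],[0,0,0],[0,0,0],[-0.0261,-0.0102,0],[-0.0261,-0.0102,0],[-0.0261,-0.0102,0],[0,0,0],[0,0,0]],"delta_rot":[[0,0,-8.2],[0,0,-8.2],[0,0,-8.2],[0,0,-8.2],[0,0,-8.2],[0,0,-8.2],[0,0,-8.2],[0,0,-8.2],[0,0,-8.2],[0,0,-8.2],[0,0,-8.4],[0,0,-8.4],[0,0,0],[0,0,0],[0,0,0],[0,0,0],[0,0,0]],"gripper":[0.05,0.05,0.05,0.05,0.05,0.05,0.05,0.05,0.05,0.05,0.05,0.05,0.05,0.05,0.05,0.05,0.05]}'
python3 - <<'E'
from h import *
plan((.4765,-.0895,.009,-8.2))
E
```

```text
time: 48.3
tcp_pos: [0.4766, -0.0898, 0.1484]
ee_rot: [-0.001, 0.756, 0.654, -0.0]
wrist_force: [-0.2, 0.6, -4.3]
opening: 0.0188
grip_force: 119.2
t 48.3 tcp [ 0.4766 -0.0898  0.1484] yaxis -8.3 tilt z [-0.0014  0.0006 -1.    ] j [-0.24 -0.27  1.94  0.    1.47 -0.09] open 0.0188 F [-0.1567  0.5731 -4.297 ]
slide [  0.2   0.  139.4] mm  then turn [-0.08 -0.02 -0.1 ] deg
```

```bash
python3 -m crank '{"slide":[[0,0,0.04],[0,0,0.04],[0,0,0.03],[0,0,0.015],[0,0,0.009],[0,0,0.005],[0,0,0],[0,0,0]],"delta_rot":[[0,0,0],[0,0,0],[0,0,0],[0,0,0],[0,0,0],[0,0,0],[0,0,0],[0,0,0]],"gripper":[0.05,0.05,0.05,0.05,0.05,0.05,0.05,0.05]}'
python3 -m crank '{"slide":[[0,0,0],[0,0,0],[0,0,0],[0,0,0],[0,0,-0.02],[0,0,-0.04],[0,0,-0.04],[0,0,-0.04],[0,0,-0.04],[0,0,0],[0,0,0]],"delta_rot":[[0,0,0],[0,0,0],[0,0,0],[0,0,0],[0,0,0],[0,0,0],[0,0,0],[0,0,0],[0,0,0],[0,0,0],[0,0,0]],"gripper":[0.3,0.5,0.6,0.6,0.6,0.6,0.6,0.6,0.6,0.6,0.6]}' 40
python3 - <<'E'
from wr import *
f=imaging.grab_frame("wrist");wrench(f,.015,.035,(.47,-.1))
plan((.463,-.3815,.2,-8))
# pod: yellow rect + black line dir
for n in("top","scene"):
    f=imaging.grab_frame(n)
    P,uv=cloud(f);I=f["image"][uv[:,1],uv[:,0]].astype(int)
    D=P[:,:2]-[.4635,-.3825];r=np.hypot(*D.T)
    k=(r<.046)&(r>.026)&(P[:,2]>.035)&(P[:,2]<.055)&(I.max(1)<70);v=D[k].mean(0) if k.any() else [0,0];print("black",k.sum(),np.degrees(np.arctan2(v[1],v[0])))
    w=(r<.024)&(P[:,2]>.085)&(I.min(1)>120);v=D[w].mean(0) if w.any() else [0,0];print("white",w.sum(),np.degrees(np.arctan2(v[1],v[0])))
    t=(r<.04)&(P[:,2]>.085);print("mush",cv2.minEnclosingCircle(P[t][:,:2].astype(np.float32)),np.median(P[t][:,2]))
E
```

```text
time: 49.1
tcp_pos: [0.4778, -0.0897, 0.0118]
ee_rot: [0.001, 0.756, 0.655, 0.0]
wrist_force: [0.4, -0.5, -3.7]
opening: 0.0189
grip_force: 119.1
time: 50.2
tcp_pos: [0.4774, -0.0897, 0.1915]
ee_rot: [0.001, 0.756, 0.655, 0.001]
wrist_force: [-0.2, 0.9, -0.2]
opening: 0.051
grip_force: 0.0
3269 rect [ 0.487  -0.0355] [0.1166 0.0669] 81.42 z [0.0207 0.0222 0.0234]
 sleeve 
t 50.2 tcp [ 0.477  -0.0896  0.1902] yaxis -8.23 tilt z [-0.0003  0.0001 -1.    ] j [-0.24 -0.29  1.89 -0.    1.54 -0.09] open 0.0515 F [0.3383 0.2981 0.5439]
slide [-290.9   27.9   -9.8] mm  then turn [-0.02 -0.   -0.23] deg
black 0 0.0
white 12 -92.36084829577356
mush ((0.46202799677848816, -0.3807125389575958), 0.022281290963292122) 0.09652922545135686
black 0 0.0
white 28 -92.26160959343574
mush ((0.4640219211578369, -0.3827405571937561), 0.022206086665391922) 0.09469232590449836
```

Wrench flat on the mat, grip point about (0.479,-0.09). Now the button: its white line is at -92° and the pod's black line at about -165°, so about 73° clockwise to go.

```bash
python3 -m crank '{"slide":[[-0.0364,0.0035,0],[-0.0364,0.0035,0],[-0.0364,0.0035,0],[-0.0364,0.0035,0],[-0.0364,0.0035,0],[-0.0364,0.0035,0],[-0.0364,0.0035,0],[-0.0364,0.0035,0],[0,0,0.03],[0,0,0.03],[0,0,0.03],[0,0,0.022],[0,0,0],[0,0,0]],"delta_rot":[[0,0,0],[0,0,0],[0,0,0],[0,0,0],[0,0,0],[0,0,0],[0,0,0],[0,0,0],[0,0,0],[0,0,0],[0,0,0],[0,0,0],[0,0,0],[0,0,0]],"gripper":[0.8,0.8,0.8,0.8,0.8,0.8,0.8,0.8,0.8,0.8,0.8,0.8,0.8,0.8]}'
python3 - <<'E'
from h import *
plan((.4635,-.382,.078,-8))
E
```

```text
time: 51.75
tcp_pos: [0.463, -0.3817, 0.0786]
ee_rot: [-0.001, 0.756, 0.655, -0.0]
wrist_force: [-0.2, 0.8, 0.6]
opening: 0.0688
grip_force: 0.0
t 51.8 tcp [ 0.463  -0.3817  0.0786] yaxis -8.23 tilt z [-0.0009  0.0008 -1.    ] j [-0.73  0.04  1.78  0.    1.33 -0.59] open 0.0688 F [-0.1927  0.8354  0.5576]
slide [-0.3  0.5  0.6] mm  then turn [-0.06 -0.04 -0.23] deg
```

```bash
python3 -m crank '{"slide":[[0,0,0],[0,0,0],[0,0,0],[0,0,0],[0,0,0],[0,0,0],[0,0,0],[0,0,0],[0,0,0],[0,0,0],[0,0,0],[0,0,0],[0,0,0],[0,0,0],[0,0,0]],"delta_rot":[[0,0,0],[0,0,0],[0,0,0],[0,0,0],[0,0,7],[0,0,7],[0,0,7],[0,0,7],[0,0,7],[0,0,7],[0,0,7],[0,0,7],[0,0,7],[0,0,7],[0,0,6]],"gripper":[0.3,0.3,0.3,0.3,0.3,0.3,0.3,0.3,0.3,0.3,0.3,0.3,0.3,0.3,0.3]}' 35
python3 -m crank '{"slide":[[0,0,0],[0,0,0],[0,0,0],[0,0,0],[0,0,-0.03],[0,0,-0.04],[0,0,-0.04],[0,0,-0.04],[0,0,0],[0,0,0]],"delta_rot":[[0,0,0],[0,0,0],[0,0,0],[0,0,0],[0,0,0],[0,0,0],[0,0,0],[0,0,0],[0,0,0],[0,0,0]],"gripper":[0.3,0.8,0.8,0.8,0.8,0.8,0.8,0.8,0.8,0.8]}'
python3 - <<'E'
from wr import *
for n in("top","scene","wrist"):
    f=imaging.grab_frame(n)
    P,uv=cloud(f);I=f["image"][uv[:,1],uv[:,0]].astype(int)
    r0=np.hypot(*(P[:,:2]-[.4635,-.382]).T);t=(r0<.04)&(P[:,2]>.085)&(P[:,2]<.11)
    if t.sum()<30: print(n,"hidden");continue
    c,rr=cv2.minEnclosingCircle(P[t][:,:2].astype(np.float32));D=P[:,:2]-c;r=np.hypot(*D.T)
    w=(r<.024)&t&(I.min(1)>120);v=D[w].mean(0) if w.any() else [0,0];print(n,"white",w.sum(),np.degrees(np.arctan2(v[1],v[0])),"z",np.median(P[t][:,2]),c,rr)
    if n=="wrist":save(f,"w13")
f=imaging.grab_frame("scene");wrench(f,.012,.035,(.47,-.1),.15)
P,uv=cloud(f);I=f["image"][uv[:,1],uv[:,0]].astype(int)
for nm,c in dict(v1=(.565,.155),v2=(.565,-.42),f1=(.71,.17),f2=(.69,-.36)).items():
    m=(np.hypot(*(P[:,:2]-c).T)<.05)&(P[:,2]>.03)&(P[:,2]<.16);print(nm,cv2.minAreaRect(P[m][:,:2].astype(np.float32)))
D=P[:,:2]-[.5045,.366];a=np.radians(35.8);X=D@[np.cos(a),np.sin(a)];Y=D@[-np.sin(a),np.cos(a)]
m=(abs(X)<.055)&(abs(Y)<.095)&(P[:,2]>.03)&(P[:,2]<.12)&(I[:,0]>140)&(I[:,2]<90)
A=np.c_[X[m],Y[m],np.ones(m.sum())];print("shell plane",np.linalg.lstsq(A,P[m][:,2],rcond=None)[0])
E
```

```text
time: 53.25
tcp_pos: [0.4617, -0.3809, 0.0783]
ee_rot: [-0.001, 0.999, 0.048, -0.002]
wrist_force: [-15.6, 8.9, 2.0]
opening: 0.0421
grip_force: 36.3
time: 54.25
tcp_pos: [0.4634, -0.3821, 0.2296]
ee_rot: [0.001, 0.999, 0.05, 0.001]
wrist_force: [0.1, -0.2, -0.8]
opening: 0.0684
grip_force: 0.0
top hidden
scene white 20 -167.16375989814236 z 0.0946565739308394 (0.4652573764324188, -0.3824004828929901) 0.02197285182774067
wrist white 100 -162.5144113353903 z 0.09691337717037142 (0.46478280425071716, -0.3799320161342621) 0.022104760631918907
669 rect [ 0.4814 -0.0681] [0.1821 0.0658] 80.73 z [0.0143 0.0201 0.0231]
 sleeve ((0.4732084274291992, -0.12783770263195038), (0.061883844435214996, 0.022268857806921005), 81.72714233398438)
v1 ((0.569187343120575, 0.1573028862476349), (0.02479264698922634, 0.027665676549077034), 84.40911102294922)
v2 ((0.5498923659324646, -0.41885820031166077), (0.06769949942827225, 0.029713692143559456), 6.17151403427124)
f1 ((0.7143093943595886, 0.16446100175380707), (0.0896768644452095, 0.05788431316614151), 71.27295684814453)
f2 ((0.6847549676895142, -0.35874658823013306), (0.05941376835107803, 0.05207885801792145), 24.82758903503418)
shell plane [-0.001  -0.0001  0.0679]
```

View pics/w13.png

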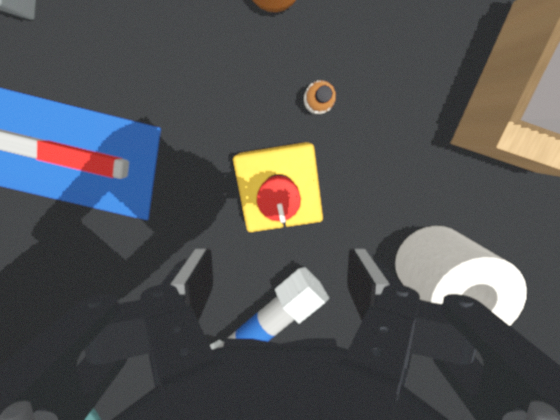

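The mushroom's white line (282,212) sits over the pod's black line (284,224). The button is up at 97 mm, the wrench lies along the mat, and everything else is in place. Handing in.

```bash
python3 -c "
from bench import robot
print(robot.close_job())"
```

```text
the job is handed in; nothing more can be done
None
```

I handed the job in after about 54 s of robot time, with every step carried out in order: by my measurements, the column is seated, the shell is shut, both nuts (only two couplings were there) are at about 2.6 rad, the wrench is flat on its mat, and the button is up and reset. The hand-in call did not return the judge's verdict.

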